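# Right an upside-down glass jar and weigh it

## Task

Of the two square amber-glass staining jars, one was left upside down, mouth on the bench. Right it in two moves: lay it on its side on the bench and let go of it there, then take it again another way and stand it upright in the middle of the balance's round pan, and let go. The glass is thin and the balance delicate: squeeze the jar with no more than about 15 N, set it down softly both times without dropping it, toppling it or pushing it down on the bench or the pan, and leave the other jar, the beaker and the flask where they stand.

Things in the scene. Friction and masses are not known exactly. Their poses are not given: they have to be found in the camera images.
- jar: the upside-down staining jar: amber glass, square 50 x 50 mm outside, 90 mm tall, straight smooth sides, walls 3 mm, closed base 7 mm thick, open at the other end; about 0.12 kg (0.09 to 0.16). Origin at the centre of the outer face of its closed base; its z axis runs from the base to the mouth (so it points down at the start), x and y are square to the sides
- jar_center (a point): the middle of that jar, on its axis 45 mm from either end
- pan (a joint): how far the balance's pan is pressed down, m: 0 when empty. It is sprung, 1 mm for each 1.5 N, so the jar's own weight sinks it about 1 mm; its end stop is at 8 mm and beyond 6 mm (9 N) the balance is overloaded
- pan_center (a point): the centre of the upper face of the balance's pan, a flat steel disc of 120 mm diameter, about 73 mm above the bench and 16 mm above the housing
- balance: laboratory balance, fixed, 215 x 170 mm and 57 mm high without the pan; origin under its middle; its x axis points from the display edge to the back, and the pan's centre lies 34 mm along +x from the origin
- worktop: the bench, fixed, its flat top at z = 0; the jar may rest on it but must not be pressed or knocked against it with more than 35 N
- jar_b: the other staining jar, the same but standing right way up; origin at the centre of its base; to be left alone
- beaker: glass beaker, about 70 mm across, 84 mm high, origin under its middle; to be left alone
- flask: stoppered conical flask, 64 mm across, 106 mm high, origin under its middle; to be left alone

How it is judged:
By the outcome, as a careful person would: the job done as asked, in the order asked, and still so for the second after the job is handed in, with the robot touching nothing.
It also fails if it takes over 69 s, if anything falls off the work surface, if the arm or the gripper's body presses on something with over 40 N, if the wrist force passes 120 N, or if a joint passes its speed limit or range.

## Robot

A 6-joint arm with a two-finger parallel gripper is mounted at the origin on a cart in front of the work surface, level with it; the furniture and walls round the work are solid. World frame = base frame: x ahead of the robot, y to its left, z up, the work surface at z = 0. Lengths are in m, angles in rad, forces in N, time in s.
With the tool pointing down it reaches from about 0.3 to 0.85 m from the base axis. Payload 5.4 kg.
Tool frame: the origin (TCP) lies on the centre line of the jaws, within the pads' length; the fingertips stand 14 mm ahead of it and the grasp point (between the pads) lies 5 mm behind it; z points along the fingers, y is the direction in which the jaws open and shut (so a half turn about z gives the same grasp; the last joint's range is limited). The gripper opens to 85 mm and grips with 20 to 120 N. Pads are 22 mm wide; open, the fingers measure 114 mm over their backs; the gripper's body (76 mm by 85 mm) begins 54 mm behind the grasp point. The pads swing forward as they close: fully open they stand 13 mm farther back than shut.
Start: joints at [0.92, 0.158, 1.597, -0, 1.386, -0.21], TCP at [0.245, 0.52, 0.245] pointing down, gripper open.
Joint ranges: [-2.91, 2.91], [-0.94, 2.29], [0.18, 2.7], [-1.29, 4.43], [0.17, 2.64], [-3, 3]. Speed limits (rad/s): [2.57, 2.57, 3.14, 3.14, 3.14, 3.14].

## Interface

Orientations are given as a unit quaternion [x, y, z, w].
In Python, from workcell import sense, capture, camera_model, hand_in gives the robot as it stands. The module is installed in compiled form; this text tells all that it offers.
- The arm moves only by the shell command python3 -m inch 'ROWS' [OPENING]. ROWS is JSON, one flat list of numbers, 6 for each row, row after row: the shift along the tool's x, y, z in units of 80 mm (1.0 is 80 mm), then the turn, a rotation vector about the tool's x, y, z in units of 30 degrees (1.0 is 30 degrees). A call has 1 to 20 rows; each row is the pose to reach, as a shift and turn from the pose commanded when the call began, along the tool's axes at that moment; what a row does not reach only later rows make up. A row lasts 1/12 s, in which the tool goes at most 41.7 mm and 7.16 degrees, less where a joint would pass 70% of its speed; a pose out of reach is approached as far as the arm can. A call with a number of a shift or a turn outside -1 to 1 is refused whole. A call with a gripper value outside its range is refused whole. OPENING is the closure in counts, from 0 (fully open) to 255 (shut), set as the call begins (- or left out, the last holds). The fingers move at their own pace and stop on an object; the grip force is fixed at half the most. Time passes only in rows, so rows that repeat a pose let the fingers close. It gives the time, the measured TCP pose, the force and the opening at its end, in the units of the state.
- sense(): the state, without advancing time (a new reading comes with each control period).
- capture(name): name is "side" or "top" or "wrist"; returns the picture (420x560x3 uint8, blue, green, red); there is no depth.
- camera_model(name): a dict with "fx", "fy", "cx", "cy" (pixels), "rvec" (rotation vector, rad) and "tvec" (3), from world to camera coordinates, as OpenCV has them. Camera axes: x right, y down, z forward; pixel columns grow to the right and rows downward; lengths in m; the calibration is good to about 2 mm. A picture is of the moment at which its call begins: read the wrist's pose just before it. camera_model takes no time and is no camera call; for the wrist camera it gives the pose at the moment of the call.
- hand_in(): hands the job in, once; it reports no verdict.
The state is a dict: "t": time; "joint_positions": joint angles; "joint_vel": joint speeds; "tau": joint torques, N m; "ee_pos": TCP position; "tool_rot": TCP orientation; "force": force on the tool from outside, world axes, zero at the start; "moment": the same for the moment, N m; "opening": finger opening in m.
Only numpy, scipy, OpenCV 4.12 (cv2) and the standard library are available. Lean on these libraries where they do the work, as an engineer would, in place of code of your own. Each camera call takes 0.05 s, during which the arm holds its last target. There are 200 camera calls.

## Working session

There is one attempt and no reset: what is moved stays moved. The work goes in short steps, Python scripts to look and compute and a shell command to move; the robot and the scene stay as the last step left them, time stands still between calls to the robot, and variables do not carry over. Pictures are saved under pics/ and viewed, about 8 in all and at most 12, crops included, and the job is handed in when it is done.

```bash
mkdir -p pics; ls
python3 - <<'E'
from workcell import *
import cv2,numpy as np
print(sense())
ims={}
for n in ("side","top","wrist"):
    im=capture(n);m=camera_model(n);cv2.imwrite(f"pics/{n}0.png",im)
    R=cv2.Rodrigues(np.array(m["rvec"]))[0]
    print(n,m["fx"],m["cx"],m["cy"],"pos",-R.T@np.array(m["tvec"]).ravel(),"fwd",R[2])
E
```

```text
pics
{'t': 0.0, 'joint_positions': array([ 9.19878336e-01,  1.59069669e-01,  1.59825996e+00, -3.05900114e-05,
        1.38625305e+00, -2.10093126e-01]), 'joint_vel': array([ 0.00086655, -0.0011802 , -0.00087516,  0.00031808, -0.00120099,
       -0.00122342]), 'tau': array([ 1.90719661e-04, -3.96006560e+01, -3.31423187e+01, -2.89262753e-04,
        8.40341585e-03, -1.16853641e-05]), 'ee_pos': array([0.24499423, 0.51952827, 0.24429144]), 'tool_rot': array([ 2.18629235e-01,  9.75807495e-01, -9.10496495e-04, -4.01588228e-04]), 'force': array([ 0.57001447, -0.80361879,  0.58113021]), 'moment': array([0.03895994, 0.01284175, 0.07279547]), 'opening': 0.085577369581835}
side 440.0620220611852 276.1377354679766 202.6648242925005 pos [ 0.27832216 -0.91340085  0.47293501] fwd [ 0.27848316  0.88605379 -0.37061546]
top 542.5193920737217 275.695771981175 199.94703060238118 pos [0.32645425 0.06207563 1.26429585] fwd [ 0.22042217 -0.02081793 -0.97518238]
wrist 340.54766689346593 281.9508358764537 207.06927955848664 pos [0.17484531 0.55289279 0.37380886] fwd [ 0.27116837 -0.13034801 -0.9536651 ]
```

View pics/top0.png

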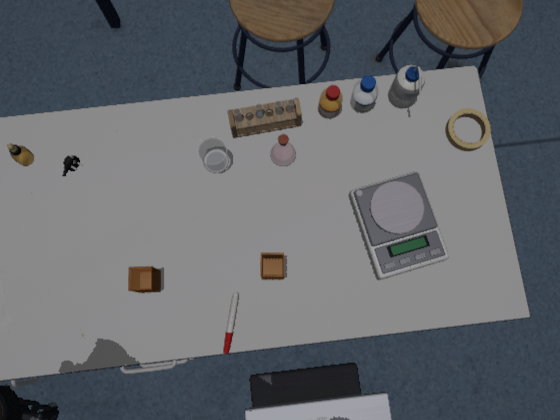

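View pics/side0.png

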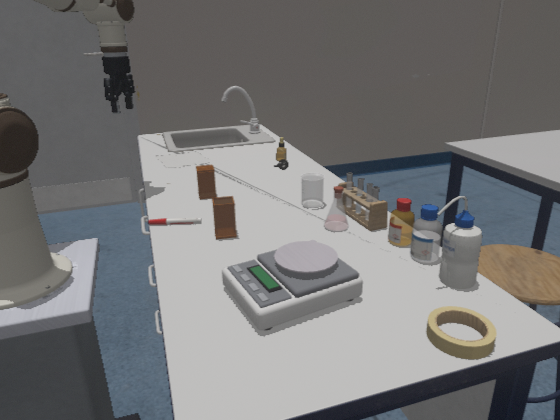

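The top view shows amber jars at (144,279) and (272,266), and the pan at (397,208). The side view shows the jars at (206,181) and (224,217). I'll zoom in to tell which one is inverted.

Run:
```python
import cv2,numpy as np
t=cv2.imread("pics/top0.png");s=cv2.imread("pics/side0.png")
a=[t[240:310,110:180],t[230:300,237:307],s[150:220,170:240],s[185:255,190:260]]
a=[cv2.convertScaleAbs(cv2.resize(x,(390,290),interpolation=cv2.INTER_CUBIC),alpha=1.3) for x in a]
cv2.imwrite("pics/z.png",np.vstack([np.hstack(a[:2]),np.hstack(a[2:])]))
```

```text
(no output)
```

View pics/z.png

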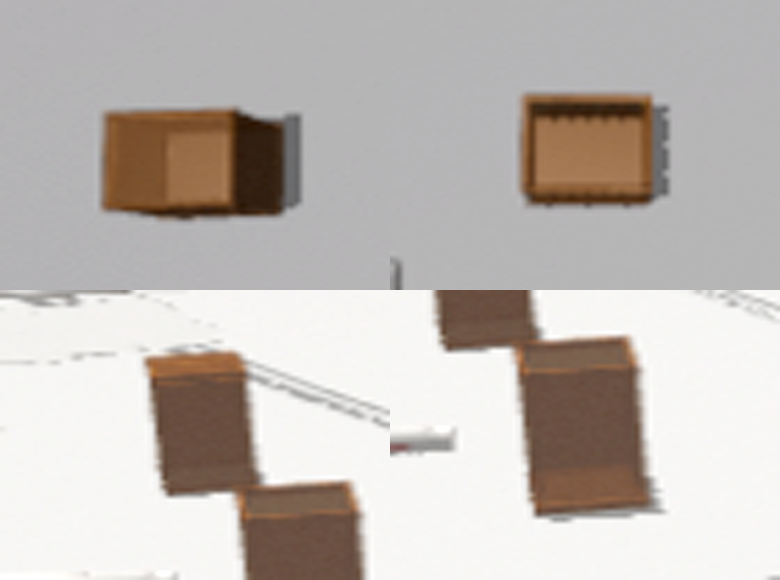

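The far jar (top (144,279), side (206,181)) has a solid bright upper face, while the near one shows an open rim and a thick base. So the far jar is the inverted one. Next I'll measure.

```bash
cat > h.py <<'E'
from workcell import *
import cv2,numpy as np
from scipy.spatial.transform import Rotation as Ro
def cam(n):
    m=camera_model(n);R=cv2.Rodrigues(np.array(m["rvec"]))[0];return m,R,-R.T@np.array(m["tvec"]).ravel()
def ray(c,p,z):
    m,R,o=c;d=R.T@np.array([(p[0]-m["cx"])/m["fx"],(p[1]-m["cy"])/m["fy"],1]);return o+d*(z-o[2])/d[2]
def proj(c,P):
    m,R,o=c;q=R@(np.array(P)-o);return np.array([m["fx"]*q[0]/q[2]+m["cx"],m["fy"]*q[1]/q[2]+m["cy"]])
def amber(im):
    h=cv2.cvtColor(im,cv2.COLOR_BGR2HSV)
    m=cv2.inRange(h,(3,70,30),(22,255,255));return cv2.morphologyEx(m,cv2.MORPH_OPEN,np.ones((3,3)))
def blobs(m,lo=150):
    c,_=cv2.findContours(m,cv2.RETR_EXTERNAL,cv2.CHAIN_APPROX_NONE);return [x for x in c if cv2.contourArea(x)>lo]
E
python3 - <<'E'
from h import *
for n in("top","side"):
    im=cv2.imread(f"pics/{n}0.png");c=cam(n)
    for b in blobs(amber(im)):
        x,y,w,h=cv2.boundingRect(b)
        if 100<y<300 and w<60 and h<60:
            poly=cv2.approxPolyDP(cv2.convexHull(b),2,True)[:,0]
            print(n,(x,y,w,h))
            for p in poly: print("  ",p,"z.09",ray(c,p,.09)[:2].round(3),"z0",ray(c,p,0)[:2].round(3))
c=cam("top")
print("pan",ray(c,(397.5,207.5),.073).round(4))
im=cv2.imread("pics/top0.png")
h=cv2.cvtColor(im,cv2.COLOR_BGR2GRAY)
ci=cv2.HoughCircles(cv2.GaussianBlur(h[170:250,350:450],(3,3),0),cv2.HOUGH_GRADIENT,1,30,param1=80,param2=12,minRadius=22,maxRadius=32)
print(ci)
if ci is not None:
    for q in ci[0]: print(ray(c,(q[0]+350,q[1]+170),.073).round(4))
for p in [(352,190),(430,174),(447,256),(374,277)]: print("bal",ray(c,p,.05).round(3))
print("beaker",ray(c,(217,160),.0).round(3),"flask",ray(c,(283,155),.03).round(3))
E
```

```text
top (129, 267, 32, 25)
   [160 270] z.09 [0.467 0.303] z0 [0.478 0.321]
   [159 291] z.09 [0.422 0.308] z0 [0.43  0.327]
   [129 290] z.09 [0.432 0.372] z0 [0.44  0.396]
   [129 267] z.09 [0.481 0.369] z0 [0.493 0.393]
   [152 267] z.09 [0.475 0.32 ] z0 [0.487 0.339]
top (261, 253, 23, 26)
   [283 253] z.09 [0.473 0.035] z0 [0.484 0.033]
   [283 278] z.09 [0.419 0.041] z0 [0.426 0.04 ]
   [262 278] z.09 [0.424 0.086] z0 [0.432 0.088]
   [261 253] z.09 [0.478 0.082] z0 [0.49  0.084]
top (12, 147, 22, 19)
   [ 21 147] z.09 [0.782 0.598] z0 [0.817 0.64 ]
   [ 33 156] z.09 [0.757 0.572] z0 [0.79  0.611]
   [ 27 165] z.09 [0.737 0.585] z0 [0.769 0.626]
   [ 12 157] z.09 [0.76  0.619] z0 [0.793 0.662]
top (468, 109, 23, 33)
   [468 109] z.09 [ 0.754 -0.428] z0 [ 0.787 -0.465]
   [481 113] z.09 [ 0.741 -0.455] z0 [ 0.773 -0.495]
   [490 127] z.09 [ 0.705 -0.469] z0 [ 0.734 -0.51 ]
   [489 135] z.09 [ 0.686 -0.463] z0 [ 0.714 -0.503]
   [483 141] z.09 [ 0.674 -0.446] z0 [ 0.7   -0.485]
   [468 116] z.09 [ 0.737 -0.424] z0 [ 0.769 -0.462]
side (390, 209, 24, 37)
   [395 209] z.09 [ 0.803 -0.129] z0 [0.926 0.056]
   [410 211] z.09 [ 0.827 -0.15 ] z0 [0.956 0.029]
   [413 214] z.09 [ 0.824 -0.167] z0 [0.952 0.009]
   [410 243] z.09 [ 0.739 -0.283] z0 [ 0.847 -0.135]
   [397 245] z.09 [ 0.712 -0.281] z0 [ 0.814 -0.133]
   [390 225] z.09 [ 0.747 -0.199] z0 [ 0.857 -0.031]
   [391 213] z.09 [ 0.783 -0.145] z0 [0.901 0.035]
pan [ 0.5468 -0.2326  0.073 ]
[[[47.5 36.5 25.8]]]
[ 0.5491 -0.233   0.073 ]
bal [ 0.604 -0.141  0.05 ]
bal [ 0.621 -0.326  0.05 ]
bal [ 0.429 -0.33   0.05 ]
bal [ 0.401 -0.161  0.05 ]
beaker [0.728 0.165 0.   ] flask [0.712 0.006 0.03 ]
```

View pics/wrist0.png

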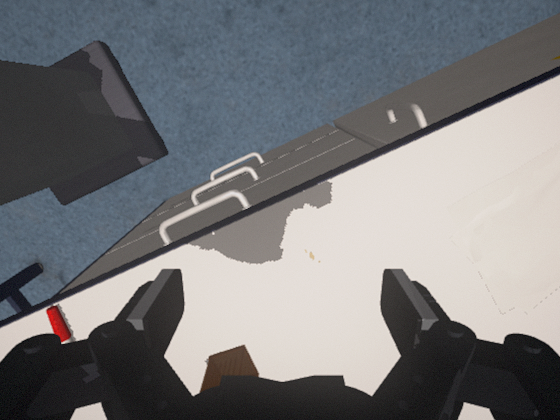

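The wrist view shows only bench, plus the corner of a jar at about (230,368). The inverted jar is near (0.455, 0.347) with yaw about -6°. The plan:

1. Grasp it tilted 45° back and turn to 45° forward, which lays it with the mouth pointing outward.
2. Do the same again to stand it on the pan.

I'll write a move planner first, then go above the jar.

```bash
cat >> h.py <<'E'
def toolR(yaw,tilt):
    "tool x toward azimuth yaw+180 when pointing down; tilt>0 points outward (along yaw), <0 back. deg"
    y=np.radians(yaw);x=np.array([-np.cos(y),-np.sin(y),0]);z=np.array([0,0,-1.]);
    return Ro.from_matrix(np.c_[x,np.cross(z,x),z])*Ro.from_euler('y',-tilt,degrees=True)
def plan(p1,R1,n=None,grasp=False):
    "print calls from here to TCP p1,R1 (grasp: p1 is the grasp point)"
    s=sense();p0=s["ee_pos"];R0=Ro.from_quat(s["tool_rot"])
    off=np.array([0,0,-.005]) if grasp else np.zeros(3)
    g0=p0+R0.apply(off);g1=np.array(p1);rv=(R0.inv()*R1).as_rotvec()
    def at(f):
        R=R0*Ro.from_rotvec(rv*f);return g0+(g1-g0)*f-R.apply(off),R
    n=n or 1
    while True:
        out=[]
        for i in range(n):
            a,A=at(i/n);b,B=at((i+1)/n);out.append(np.r_[A.inv().apply(b-a)/.08,rv/n/np.radians(30)])
        if np.abs(out).max()<=1: break
        n+=1
    print("t",round(s["t"],2),"calls",n)
    for o in out: print([round(float(v),3) for v in o])
def st():
    s=sense();R=Ro.from_quat(s["tool_rot"]).as_matrix();print("t",round(s["t"],2),"p",s["ee_pos"].round(4),"z",R[:,2].round(3),"y",R[:,1].round(3),"q",s["joint_positions"].round(2),"F",s["force"].round(2),"M",s["moment"].round(2),"open",round(s["opening"],5))
E
python3 -c "
from h import *
plan([.44,.35,.26],toolR(-6,0))"
```

```text
t 0.15 calls 4
[-0.777, -0.22, -0.048, -0.001, -0.0, -0.16]
[-0.756, -0.284, -0.048, -0.001, -0.0, -0.16]
[-0.729, -0.347, -0.048, -0.001, -0.0, -0.16]
[-0.698, -0.407, -0.048, -0.001, -0.0, -0.16]
```

```bash
python3 -m inch '[-0.39,-0.11,-0.02,0,0,-0.08,-0.78,-0.22,-0.05,0,0,-0.16,-0.78,-0.22,-0.05,0,0,-0.16]' 90
python3 -m inch '[-0.38,-0.14,-0.02,0,0,-0.08,-0.76,-0.28,-0.05,0,0,-0.16,-0.76,-0.28,-0.05,0,0,-0.16]'
python3 -m inch '[-0.36,-0.17,-0.02,0,0,-0.08,-0.73,-0.35,-0.05,0,0,-0.16,-0.73,-0.35,-0.05,0,0,-0.16]' 100
python3 -m inch '[-0.35,-0.2,-0.02,0,0,-0.08,-0.7,-0.41,-0.05,0,0,-0.16,-0.7,-0.41,-0.05,0,0,-0.16,-0.7,-0.41,-0.05,0,0,-0.16]'
python3 - <<'E'
from h import *
st()
im=capture("wrist");cv2.imwrite("pics/w1.png",im)
E
```

```text
t: 0.4
ee_pos: [0.2976, 0.4749, 0.2494]
tool_rot: [0.179, 0.984, -0.001, 0.001]
force: [0.3, 0.0, 0.0]
opening: 0.0552
t: 0.65
ee_pos: [0.3467, 0.4327, 0.2535]
tool_rot: [0.138, 0.99, -0.001, 0.001]
force: [-0.3, -1.1, 0.3]
opening: 0.0554
t: 0.9
ee_pos: [0.3952, 0.39, 0.2575]
tool_rot: [0.096, 0.995, -0.001, 0.001]
force: [0.3, -0.3, 0.1]
opening: 0.0516
t: 1.23
ee_pos: [0.4413, 0.3495, 0.2611]
tool_rot: [0.055, 0.999, 0.0, -0.0]
force: [-0.1, -0.6, 0.0]
opening: 0.0524
t 1.23 p [0.4413 0.3495 0.2611] z [-0.001  0.    -1.   ] y [0.109 0.994 0.   ] q [ 0.45  0.12  1.61  0.    1.41 -1.01] F [-0.11 -0.58  0.04] M [-0.01 -0.03  0.02] open 0.05236
```

View pics/w1.png

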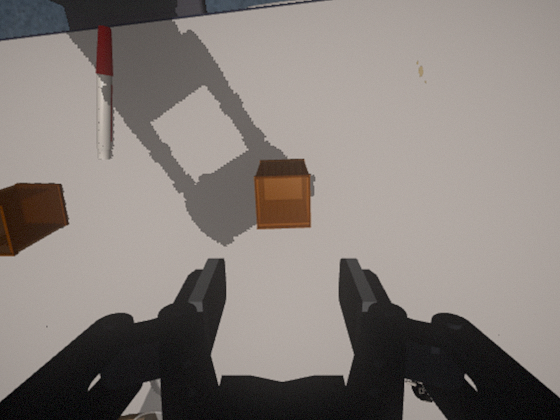

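The wrist view shows the jar's upper (closed) face at about (256–311, 175–228), with jaws clear of it below. Now I'll refine the pose from this face.

Run:
```python
from h import *
im=cv2.imread("pics/w1.png");c=cam("wrist")
print("cam",c[2].round(3))
h=cv2.cvtColor(im,cv2.COLOR_BGR2HSV);m=cv2.inRange(h,(3,120,30),(22,255,255))
for b in blobs(m,800):
    hull=cv2.convexHull(b);x,y,w,hh=cv2.boundingRect(b);print((x,y,w,hh))
    if 230<x<280:
        for p in cv2.approxPolyDP(hull,2.5,True)[:,0]: print(p,ray(c,p,.09)[:2].round(4),ray(c,p,0)[:2].round(4))
```

```text
cam [0.363 0.359 0.39 ]
(0, 184, 68, 72)
(254, 166, 56, 63)
[309 174] [0.4289 0.3757] [0.4486 0.3809]
[309 226] [0.4785 0.3715] [0.513  0.3754]
[257 228] [0.4752 0.3226] [0.5088 0.3119]
[254 176] [0.4254 0.3264] [0.444  0.3168]
[259 168] [0.4187 0.3318] [0.4352 0.3238]
[267 166] [0.4176 0.3392] [0.4339 0.3333]
```

```bash
python3 -c "
from h import *
plan([.4525+.081,.3487-.006,.13],toolR(-4.5,-45),grasp=True)"
```

```text
t 1.28 calls 2
[-0.56, 0.016, 0.845, 0.011, 0.749, -0.026]
[-0.84, 0.01, 0.557, 0.011, 0.749, -0.026]
```

```bash
python3 -m inch '[-0.14,0,0.21,0,0.19,0,-0.28,0.01,0.42,0,0.37,-0.01,-0.42,0.01,0.63,0.01,0.56,-0.02,-0.56,0.02,0.84,0.01,0.75,-0.03,-0.56,0.02,0.84,0.01,0.75,-0.03]' 40
python3 -m inch '[-0.21,0,0.14,0,0.19,0,-0.42,0,0.28,0,0.37,-0.01,-0.63,0.01,0.42,0.01,0.56,-0.02,-0.84,0.01,0.56,0.01,0.75,-0.03,-0.84,0.01,0.56,0.01,0.75,-0.03,-0.84,0.01,0.56,0.01,0.75,-0.03]'
python3 - <<'E'
from h import *
st();plan([.4525+.006,.3482,.055],toolR(-4.5,-45),grasp=True)
cv2.imwrite("pics/w2.png",capture("wrist"))
E
```

```text
t: 1.7
ee_pos: [0.4846, 0.3452, 0.1836]
tool_rot: [0.046, 0.978, 0.005, -0.203]
force: [0.0, -0.4, -3.3]
opening: 0.0721
t: 2.2
ee_pos: [0.5279, 0.3435, 0.1216]
tool_rot: [0.034, 0.922, 0.013, -0.386]
force: [0.1, 0.5, -0.0]
opening: 0.0722
t 2.2 p [0.5279 0.3435 0.1216] z [-0.711  0.051 -0.701] y [ 0.073  0.997 -0.002] q [ 0.27  0.95  0.92  0.27  2.02 -1.2 ] F [ 0.06  0.5  -0.  ] M [-0.01 -0.27 -0.04] open 0.07216
t 2.2 calls 2
[0.008, -0.002, 0.633, -0.005, -0.008, 0.002]
[0.011, -0.003, 0.633, -0.005, -0.008, 0.002]
```

View pics/w2.png

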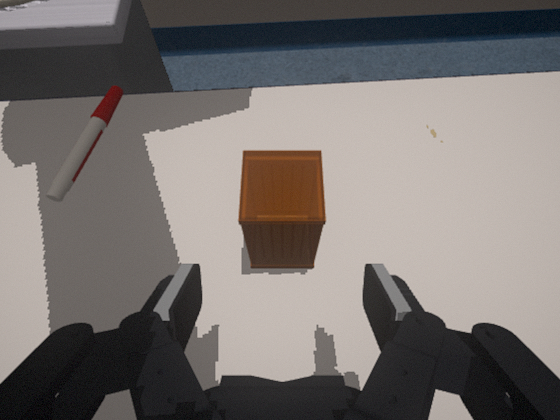

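The tilted wrist view shows the jar centred between the jaws (x≈282) and squared up, with its closed face on top. I'll advance.

```bash
python3 -m inch '[0,0,0.2,0,0,0,0,0,0.4,0,0,0,0,0,0.63,0,0,0,0,0,0.63,0,0,0]'
python3 -m inch '[0,0,0.15,0,0,0,0,0,0.3,0,0,0,0,0,0.45,0,0,0,0,0,0.55,0,0,0,0,0,0.63,0,0,0,0,0,0.63,0,0,0,0,0,0.63,0,0,0]' 90
python3 -c "
from h import *
st();plan([.4525+.006,.3482,.055],toolR(-4.5,-45),grasp=True)"
python3 -m inch '[0,0,0,0,0,0,0,0,0,0,0,0,0,0,0,0,0,0]' 100
python3 -m inch '[0,0,0,0,0,0,0,0,0,0,0,0,0,0,0,0,0,0]' 104
python3 -c "
from h import *
st()
o=[]
for i in range(8): capture('top');o.append(sense()['opening'])
print(np.round(o,5),np.mean(o))"
```

```text
t: 2.58
ee_pos: [0.4926, 0.3478, 0.095]
tool_rot: [0.032, 0.924, 0.015, -0.38]
force: [-0.5, 0.2, 0.2]
opening: 0.0721
t: 3.17
ee_pos: [0.4599, 0.3491, 0.0572]
tool_rot: [0.033, 0.924, 0.015, -0.381]
force: [0.3, -0.7, -0.6]
opening: 0.055
t 3.17 p [0.4599 0.3491 0.0572] z [-0.703  0.054 -0.709] y [0.073 0.997 0.003] q [ 0.3   0.87  1.18  0.27  1.83 -1.23] F [ 0.33 -0.71 -0.64] M [ 0.   -0.33 -0.01] open 0.05498
t 3.17 calls 1
[-0.007, -0.012, 0.093, -0.003, 0.004, 0.011]
t: 3.42
ee_pos: [0.46, 0.3487, 0.0561]
tool_rot: [0.034, 0.923, 0.015, -0.382]
force: [0.4, -0.4, -0.4]
opening: 0.0518
t: 3.67
ee_pos: [0.4595, 0.3486, 0.0557]
tool_rot: [0.034, 0.923, 0.015, -0.382]
force: [1.0, -0.0, -0.1]
opening: 0.0506
t 3.67 p [0.4595 0.3486 0.0557] z [-0.705  0.054 -0.707] y [0.074 0.997 0.002] q [ 0.3   0.88  1.18  0.27  1.83 -1.23] F [ 0.99 -0.01 -0.12] M [-0.   -0.32  0.03] open 0.0506
[0.05023 0.05054 0.0505  0.05047 0.05054 0.05053 0.05034 0.05073] 0.05048458535331146
```

```bash
cat >> h.py <<'E'
def op(n=10):
    o=[]
    for i in range(n): capture('top');o.append(sense()['opening'])
    print("opening mm",round(np.mean(o)*1e3,3),"+-",round(np.std(o)/n**.5*1e3,3))
E
python3 -m inch '[0,0,0,0,0,0,0,0,0,0,0,0]' 105|tail -1; python3 -c "
from h import *
op()"
python3 -m inch '[0,0,0,0,0,0,0,0,0,0,0,0]' 106|tail -1; python3 -c "
from h import *
op()"
python3 -m inch '[0,0,0,0,0,0,0,0,0,0,0,0]' 107|tail -1; python3 -c "
from h import *
op();st()"
```

```text
opening: 0.0499
opening mm 50.239 +- 0.049
opening: 0.05
opening mm 50.009 +- 0.057
opening: 0.0496
opening mm 49.984 +- 0.06
t 6.07 p [0.4594 0.3487 0.0558] z [-0.705  0.054 -0.707] y [0.073 0.997 0.002] q [ 0.3   0.88  1.18  0.27  1.83 -1.23] F [ 0.07 -2.18  1.  ] M [-0.25 -0.23  0.17] open 0.05016
```

The pads met the glass at about count 106 (50.0 mm). 107 is under one count past contact, so it squeezes lightly. Next is a lift test.

```bash
python3 -m inch '[0.02,0,-0.02,0,0,0,0.05,0,-0.05,0,0,0,0.1,0,-0.1,0,0,0,0.18,0,-0.18,0,0,0,0.26,0,-0.26,0,0,0,0.32,0,-0.32,0,0,0,0.35,0,-0.35,0,0,0,0.35,0,-0.35,0,0,0,0.35,0,-0.35,0,0,0]'
python3 - <<'E'
from h import *
st();w=capture("wrist");s=capture("side");st();op(6)
c=cam("side");u,v=proj(c,sense()["ee_pos"]).astype(int);print(u,v)
s=cv2.resize(s[v-55:v+50,u-60:u+60],(480,420),interpolation=cv2.INTER_CUBIC)
cv2.imwrite("pics/l1.png",np.hstack([cv2.resize(w,(320,420))*1,s]))
E
```

```text
t: 6.82
ee_pos: [0.4595, 0.3486, 0.0955]
tool_rot: [0.033, 0.923, 0.015, -0.382]
force: [0.2, 0.5, -0.7]
opening: 0.0497
t 6.82 p [0.4595 0.3486 0.0955] z [-0.705  0.054 -0.708] y [0.073 0.997 0.002] q [ 0.3   0.82  1.18  0.28  1.88 -1.21] F [ 0.25  0.54 -0.73] M [-0.02 -0.52  0.01] open 0.04974
t 6.92 p [0.4591 0.3485 0.0949] z [-0.706  0.053 -0.707] y [0.073 0.997 0.002] q [ 0.3   0.82  1.18  0.28  1.88 -1.21] F [ 0.26  0.38 -1.92] M [-0.03 -0.55 -0.03] open 0.04967
opening mm 49.776 +- 0.1
206 165
```

View pics/l1.png

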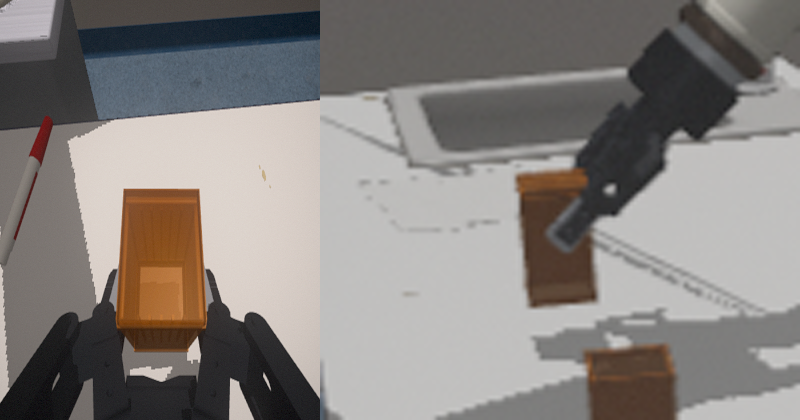

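The jar is lifted and held square. Its solid base band is on top and its mouth hangs down, so it is the inverted one. Now I'll swing it to 45° forward above the open bench.

```bash
python3 -c "
from h import *
plan([.4666,.2051,.10],toolR(20,45),grasp=True)"
```

```text
t 7.22 calls 3
[-0.068, -0.591, -0.055, 0.002, -0.984, -0.298]
[0.003, -0.592, -0.054, 0.002, -0.984, -0.298]
[0.064, -0.581, -0.087, 0.002, -0.984, -0.298]
```

```bash
python3 -m inch '[0,-0.06,0,0,-0.1,-0.03,-0.02,-0.14,-0.01,0,-0.25,-0.07,-0.03,-0.25,-0.02,0,-0.42,-0.12,-0.04,-0.36,-0.03,0,-0.6,-0.18,-0.06,-0.47,-0.05,0,-0.78,-0.24,-0.07,-0.55,-0.06,0,-0.92,-0.28,-0.07,-0.59,-0.06,0,-0.98,-0.3,-0.07,-0.59,-0.06,0,-0.98,-0.3]'|tail -3
python3 -m inch '[0,-0.06,0,0,-0.1,-0.03,0,-0.14,-0.01,0,-0.25,-0.07,0,-0.25,-0.02,0,-0.42,-0.12,0,-0.36,-0.03,0,-0.6,-0.18,0,-0.47,-0.05,0,-0.78,-0.24,0,-0.55,-0.05,0,-0.92,-0.28,0,-0.59,-0.05,0,-0.98,-0.3,0,-0.59,-0.05,0,-0.98,-0.3]'|tail -3
python3 -m inch '[0,-0.06,0,0,-0.1,-0.03,0.02,-0.14,-0.02,0,-0.25,-0.07,0.03,-0.25,-0.03,0,-0.42,-0.12,0.04,-0.36,-0.05,0,-0.6,-0.18,0.05,-0.47,-0.07,0,-0.78,-0.24,0.06,-0.55,-0.08,0,-0.92,-0.28,0.06,-0.58,-0.09,0,-0.98,-0.3,0.06,-0.58,-0.09,0,-0.98,-0.3,0.06,-0.58,-0.09,0,-0.98,-0.3]'
python3 - <<'E'
from h import *
st();plan([.4666,.2051,.042],toolR(20,45),grasp=True)
w=capture("wrist");s=capture("side")
c=cam("side");u,v=proj(c,sense()["ee_pos"]).astype(int)
s=cv2.resize(s[v-55:v+50,u-60:u+60],(480,420),interpolation=cv2.INTER_CUBIC)
cv2.imwrite("pics/l2.png",np.hstack([cv2.resize(w,(320,420)),s]))
E
```

```text
tool_rot: [-0.036, 0.99, 0.036, -0.133]
force: [0.9, -0.7, -1.1]
opening: 0.0496
tool_rot: [-0.102, 0.986, 0.054, 0.123]
force: [-0.6, 0.6, -1.7]
opening: 0.0499
t: 9.3
ee_pos: [0.4717, 0.2071, 0.0971]
tool_rot: [-0.161, 0.91, 0.069, 0.375]
force: [0.3, 0.6, -1.2]
opening: 0.05
t 9.3 p [0.4717 0.2071 0.0971] z [ 0.66   0.246 -0.709] y [-0.345  0.939  0.005] q [ 0.05 -0.21  2.48  1.1   0.24 -2.87] F [ 0.35  0.57 -1.24] M [-0.14  0.42 -0.04] open 0.04999
t 9.3 calls 1
[0.534, -0.005, 0.502, 0.011, -0.006, -0.002]
```

View pics/l2.png

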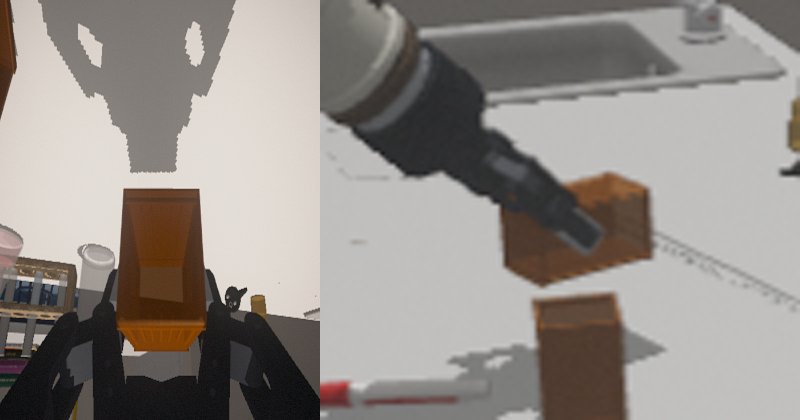

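The jar is now horizontal, mouth outward and held squarely. Joints 5 and 6 are near their limits here though, so I'll lay it further out and more radially.

```bash
python3 -c "
from h import *
plan([.547,.2785,.085],toolR(27,45),grasp=True)"
```

```text
t 9.4 calls 2
[-0.378, 0.258, 0.504, -0.077, -0.005, -0.086]
[-0.387, 0.22, 0.515, -0.077, -0.005, -0.086]
```

```bash
python3 -m inch '[-0.05,0.03,0.07,0,0,0,-0.13,0.09,0.17,-0.02,0,-0.02,-0.22,0.15,0.29,-0.04,0,-0.04,-0.3,0.21,0.4,-0.06,0,-0.07,-0.36,0.25,0.48,-0.08,0,-0.09,-0.38,0.26,0.5,-0.08,0,-0.09]'|tail -3
python3 -m inch '[-0.05,0.03,0.07,0,0,0,-0.13,0.08,0.17,-0.02,0,-0.02,-0.22,0.13,0.29,-0.04,0,-0.04,-0.3,0.18,0.4,-0.06,0,-0.07,-0.36,0.21,0.48,-0.08,0,-0.09,-0.39,0.22,0.52,-0.08,0,-0.09,-0.39,0.22,0.52,-0.08,0,-0.09,-0.39,0.22,0.52,-0.08,0,-0.09]'
python3 -c "
from h import *
st();plan([.547,.2785,.042],toolR(27,45),grasp=True)"
```

```text
tool_rot: [-0.191, 0.905, 0.079, 0.372]
force: [-0.7, -0.5, -1.3]
opening: 0.0497
t: 10.57
ee_pos: [0.5501, 0.2815, 0.086]
tool_rot: [-0.219, 0.9, 0.087, 0.367]
force: [0.2, -0.6, -0.8]
opening: 0.0497
t 10.57 p [0.5501 0.2815 0.086 ] z [ 0.622  0.317 -0.716] y [-0.458  0.889 -0.003] q [ 0.18  0.12  2.19  1.21  0.22 -2.99] F [ 0.15 -0.61 -0.77] M [-0.2   0.47  0.02] open 0.04968
t 10.57 calls 1
[0.42, -0.013, 0.42, 0.001, -0.024, 0.01]
```

Joints 4–6 are in a poor configuration. I'll fit a kinematic model to the logged poses so I can choose a comfortable laying pose.

```bash
cat > kin.py <<'E'
from h import *
from scipy.optimize import least_squares
D=[([.2450,.5195,.2443],[.9199,.1591,1.5983,0,1.3863,-.2101],None),
([.4413,.3495,.2611],[.45,.12,1.61,0,1.41,-1.01],None),
([.5279,.3435,.1216],[.27,.95,.92,.27,2.02,-1.2],[-.711,.051,-.701]),
([.4599,.3491,.0572],[.3,.87,1.18,.27,1.83,-1.23],[-.703,.054,-.709]),
([.4595,.3486,.0955],[.3,.82,1.18,.28,1.88,-1.21],[-.705,.054,-.708]),
([.4717,.2071,.0971],[.05,-.21,2.48,1.1,.24,-2.87],[.66,.246,-.709]),
([.5501,.2815,.086],[.18,.12,2.19,1.21,.22,-2.99],[.622,.317,-.716])]
E_=Ro.from_euler
def fk(q,P):
    h,a1,L2,L3,e,d,L6,s4=P
    A=E_('z',q[0]);B=A*E_('y',q[1]);C=A*E_('y',q[1]+q[2])
    W=np.array([0,0,h])+A.apply([a1,d,0])+B.apply([0,0,L2])+C.apply([e,0,L3])
    T=C*E_('z',s4*q[3])*E_('y',q[4]);z=T.apply([0,0,1])
    return W+L6*z,T*E_('z',q[5])
def fit(s4):
    def f(x):
        P=list(x)+[s4];r=[]
        for p,q,z in D:
            a,T=fk(q,P);r+=list(a-p)
            if z is not None:r+=list(.15*(T.apply([0,0,1])-z))
        return r
    s=least_squares(f,[.2,0,.4,.4,0,.12,.25]);return s.cost,list(s.x)+[s4],np.abs(s.fun).max()
_b=min((fit(s) for s in(1,-1)),key=lambda t:t[0]);P=_b[1]
LO=[-2.91,-.94,.18,-1.29,.17,-3];HI=[2.91,2.29,2.7,4.43,2.64,3]
def Rm(q):return fk(q,P)[1]
# tool-frame offset about its own z, from a logged pose
_z=(Rm(D[1][1]).inv()*toolR(-6.2,0)).as_euler('zyx')[0]
def ik(g,yaw,tilt,flip=0):
    R=toolR(yaw,tilt)*E_('z',np.pi*flip);p=np.array(g)+.005*R.apply([0,0,1]);best=None
    for q0 in([.3,.3,1.8,0,1,-1.5],[.3,.3,1.8,.8,1,-2],[.3,.3,1.8,-.8,1,-1],[.3,.3,1.8,1.6,1,1]):
        def f(q):
            a,T=fk(q,P);return np.r_[10*(a-p),((T*E_('z',_z)).inv()*R).as_rotvec()]
        s=least_squares(f,q0,bounds=(LO,HI))
        q=s.x;mg=np.min(np.r_[q-LO,HI-q])
        if s.cost<1e-6 and (best is None or mg>best[0]):best=(mg,q.round(2))
    return best
E
python3 - <<'E'
from kin import *
print(_b,_z)
for g in [(.547,.2785),(.60,.31),(.62,.35),(.55,.40),(.5,.45),(.6,.25)]:
    for yaw in(-10,0,10,20,30):
        for z in(.036,.12):
            print(g,yaw,z,ik([*g,z],yaw,45))
E
```

```text
Traceback (most recent call last):
NameError: name '_b' is not defined
```

Run:
```python
import kin
from kin import *
print([np.round(v,4) for v in kin._b],kin._z)
for g in [(.547,.2785),(.60,.31),(.62,.35),(.55,.40),(.6,.25)]:
    for yaw in(-10,0,10,20,30):
        print(g,yaw,*[(b:=ik([*g,z],yaw,45)) and (round(b[0],2),list(b[1][2:])) for z in(.036,.12)])
```

```text
[np.float64(0.0), array([ 0.2956, -0.0045,  0.3849,  0.5221,  0.0444,  0.1212,  0.2899,
        1.    ]), np.float64(0.0019)] 1.5682109848494519
(0.547, 0.2785) -10 None (np.float64(0.19), [np.float64(2.04), np.float64(-1.1), np.float64(0.5), np.float64(-0.04)])
(0.547, 0.2785) 0 None (np.float64(0.15), [np.float64(2.11), np.float64(-1.05), np.float64(0.32), np.float64(-0.25)])
(0.547, 0.2785) 10 None None
(0.547, 0.2785) 20 None None
(0.547, 0.2785) 30 (np.float64(0.1), [np.float64(2.19), np.float64(1.77), np.float64(0.27), np.float64(2.66)]) (np.float64(0.12), [np.float64(2.2), np.float64(1.06), np.float64(0.3), np.float64(-2.88)])
(0.6, 0.31) -10 None (np.float64(0.24), [np.float64(1.87), np.float64(-1.05), np.float64(0.52), np.float64(-0.09)])
(0.6, 0.31) 0 None (np.float64(0.18), [np.float64(1.94), np.float64(-1.0), np.float64(0.35), np.float64(-0.3)])
(0.6, 0.31) 10 None (np.float64(0.02), [np.float64(1.99), np.float64(-0.7), np.float64(0.19), np.float64(-0.76)])
(0.6, 0.31) 20 None None
(0.6, 0.31) 30 (np.float64(0.06), [np.float64(2.02), np.float64(1.65), np.float64(0.23), np
[... 1212 characters left out ...]
0.4) 20 None (np.float64(0.01), [np.float64(1.98), np.float64(-0.61), np.float64(0.18), np.float64(-0.87)])
(0.55, 0.4) 30 None None
(0.6, 0.25) -10 None (np.float64(0.23), [np.float64(1.98), np.float64(-1.06), np.float64(0.43), np.float64(-0.14)])
(0.6, 0.25) 0 None (np.float64(0.09), [np.float64(2.04), np.float64(-0.94), np.float64(0.26), np.float64(-0.43)])
(0.6, 0.25) 10 None None
(0.6, 0.25) 20 None (np.float64(0.03), [np.float64(2.1), np.float64(0.83), np.float64(0.2), np.float64(-2.53)])
(0.6, 0.25) 30 (np.float64(0.15), [np.float64(2.08), np.float64(1.6), np.float64(0.32), np.float64(2.78)]) (np.float64(0.05), [np.float64(2.09), np.float64(1.07), np.float64(0.36), np.float64(-2.95)])
```

```bash
timeout 550 python3 - <<'E'
from kin import *
r=[]
for g in [(.45,.22),(.50,.3),(.58,.3),(.65,.35),(.5,.4),(.57,.42),(.4,.4),(.35,.25)]:
    for yaw in range(-120,181,20):
        b=ik([*g,.036],yaw,45)
        if b and b[0]>.1: r.append((b[0],g,yaw,list(map(float,b[1]))))
r.sort(key=lambda t:-t[0])
for a in r[:24]:print(round(a[0],2),*a[1:])
E
```

```text
1.0 (0.35, 0.25) 180 [0.22, 0.63, 1.64, 0.16, 1.64, 1.75]
0.96 (0.45, 0.22) 160 [0.05, 0.73, 1.48, 0.28, 1.68, 1.89]
0.95 (0.35, 0.25) -120 [0.56, 0.65, 1.6, -0.34, 1.61, 1.2]
0.95 (0.35, 0.25) 160 [0.11, 0.56, 1.75, 0.32, 1.56, 1.91]
0.94 (0.45, 0.22) 140 [-0.05, 0.64, 1.62, 0.44, 1.55, 2.06]
0.9 (0.5, 0.3) 160 [0.16, 0.87, 1.23, 0.35, 1.74, 2.01]
0.88 (0.45, 0.22) 180 [0.15, 0.79, 1.37, 0.11, 1.76, 1.7]
0.88 (0.4, 0.4) 160 [0.33, 0.77, 1.41, 0.46, 1.62, 2.12]
0.88 (0.4, 0.4) 180 [0.42, 0.86, 1.25, 0.3, 1.76, 1.94]
0.87 (0.45, 0.22) -120 [0.44, 0.77, 1.41, -0.42, 1.64, 1.09]
0.86 (0.4, 0.4) -100 [0.78, 0.9, 1.18, -0.43, 1.72, 1.04]
0.86 (0.5, 0.4) 160 [0.29, 0.96, 1.08, 0.44, 1.75, 2.14]
0.85 (0.5, 0.3) -120 [0.51, 0.96, 1.08, -0.38, 1.79, 1.09]
0.82 (0.5, 0.3) 140 [0.07, 0.77, 1.41, 0.52, 1.58, 2.18]
0.81 (0.45, 0.22) 120 [-0.14, 0.53, 1.8, 0.6, 1.4, 2.19]
0.8 (0.35, 0.25) 140 [-0.0, 0.47, 1.9, 0.47, 1.45, 2.05]
0.8 (0.4, 0.4) -120 [0.69, 0.95, 1.1, -0.26, 1.84, 1.25]
0.79 (0.35, 0.25) -100 [0.65, 0.6, 1.68, -0.5, 1.5, 1.04]
0.78 (0.5, 0.3) 180 [0.24, 0.96, 1.09, 0.18, 1.86, 1.8]
0.77 (0.58, 0.3) 140 [0.07, 0.94, 1.13, 0.52, 1.69, 2.23]
0.75 (0.5, 0.3) -100 [0.58, 0.88, 1.22, -0.54, 1.63, 0.89]
0.74 (0.5, 0.4) -100 [0.69, 1.06, 0.92, -0.49, 1.79, 0.92]
0.74 (0.4, 0.4) 140 [0.26, 0.65, 1.61, 0.62, 1.44, 2.26]
0.73 (0.58, 0.3) 160 [0.14, 1.06, 0.91, 0.36, 1.87, 2.04]
```

Laying with the tool tilted back toward the robot is easy, since only the yaw changes. I'll check the pick and place poses for candidate yaws.

```bash
timeout 570 python3 - <<'E'
from kin import *
f=lambda b:b and (round(float(b[0]),2),list(map(float,b[1])))
for g in[(.45,.23),(.5,.3)]:
  for yaw in (-130,-110,-90,70,90,110,130):
    print(g,yaw,"lay45",f(ik([*g,.036],yaw,45)),"pick",[(t,fl,f(ik([*g,.031],yaw,t,fl))) for t in(-45,-30) for fl in(0,1)])
print("pan")
for yaw in(-30,0,60,90,120,150,180,-150,-120,-90): print(yaw,[(t,fl,f(ik([.549,-.233,.12],yaw,t,fl))) for t in(45,60) for fl in(0,1)])
E
```

```text
(0.45, 0.23) -130 lay45 (0.93, [0.41, 0.81, 1.35, -0.32, 1.71, 1.19]) pick [(-45, 0, (0.29, [-0.14, 0.09, 2.41, 1.37, 0.66, -0.6])), (-45, 1, (0.29, [-0.14, 0.09, 2.41, 1.37, 0.66, 2.54])), (-30, 0, (0.4, [-0.0, 0.07, 2.29, 0.79, 0.57, 0.07])), (-30, 1, None)]
(0.45, 0.23) -110 lay45 (0.8, [0.5, 0.75, 1.44, -0.49, 1.59, 1.0]) pick [(-45, 0, (0.44, [-0.22, 0.22, 2.26, 1.1, 0.91, -0.68])), (-45, 1, (0.44, [-0.22, 0.22, 2.26, 1.1, 0.91, 2.46])), (-30, 0, (0.5, [-0.06, 0.15, 2.2, 0.75, 0.78, -0.25])), (-30, 1, (0.11, [-0.06, 0.15, 2.2, 0.75, 0.78, 2.89]))]
(0.45, 0.23) -90 lay45 (0.64, [0.57, 0.66, 1.58, -0.65, 1.42, 0.85]) pick [(-45, 0, (0.62, [-0.21, 0.35, 2.08, 0.88, 1.11, -0.78])), (-45, 1, (0.62, [-0.21, 0.35, 2.08, 0.88, 1.11, 2.36])), (-30, 0, (0.63, [-0.08, 0.25, 2.07, 0.65, 0.97, -0.49])), (-30, 1, (0.35, [-0.08, 0.25, 2.07, 0.65, 0.97, 2.65]))]
(0.45, 0.23) 70 lay45 (0.43, [-0.22, 0.2, 2.27, 1.09, 0.91, 2.47]) pick [(-45, 0, (0.8, [0.5, 0.76, 1.44, -0.49, 1.58, -2.13])), (-45, 1, (0.8, [0.5, 0.76, 1.44, -0.49, 1.58, 1.01])), (-30, 0, (0.8, [0.43, 0.58, 1.61, -0.37, 1.35, -2.2]
[... 4527 characters left out ...]
]))]
-150 [(45, 0, (0.71, [-0.35, 0.77, 1.21, -0.58, 1.71, 0.79])), (45, 1, (0.65, [-0.35, 0.77, 1.21, -0.58, 1.71, -2.35])), (60, 0, (0.55, [-0.3, 0.94, 1.07, -0.74, 1.9, 0.79])), (60, 1, (0.55, [-0.3, 0.94, 1.07, -0.74, 1.9, -2.35]))]
-120 [(45, 0, (0.52, [-0.28, 0.58, 1.5, -0.77, 1.37, 0.54])), (45, 1, (0.39, [-0.28, 0.58, 1.5, -0.77, 1.37, -2.61])), (60, 0, (0.32, [-0.21, 0.72, 1.43, -0.97, 1.52, 0.65])), (60, 1, (0.32, [-0.21, 0.72, 1.43, -0.97, 1.52, -2.49]))]
-90 [(45, 0, (0.32, [-0.28, 0.36, 1.81, -0.97, 0.97, 0.3])), (45, 1, (0.16, [-0.28, 0.36, 1.81, -0.97, 0.97, -2.84])), (60, 0, (0.02, [-0.2, 0.47, 1.81, -1.27, 1.1, 0.59])), (60, 1, (0.02, [-0.2, 0.47, 1.81, -1.27, 1.1, -2.55]))]
```

The model fits to 2 mm. New plan:

- **Lay:** at yaw -90 (mouth toward -y), tilt +45.
- **Pick:** at yaw -90, tilt -45.
- **Place:** at yaw 180, tilt +45.

All three have comfortable joint margins. First I'll back out to vertical.

```bash
python3 -c "
from h import *
plan([.51,.31,.14],toolR(-5,0),grasp=True)"
```

```text
t 10.57 calls 2
[-0.112, 0.269, -0.315, 0.204, 0.719, 0.511]
[0.086, 0.243, -0.357, 0.204, 0.719, 0.511]
```

```bash
python3 -m inch '[-0.01,0.03,-0.03,0.02,0.07,0.05,-0.03,0.07,-0.08,0.05,0.18,0.13,-0.05,0.12,-0.14,0.09,0.31,0.22,-0.07,0.17,-0.2,0.13,0.45,0.32,-0.09,0.22,-0.26,0.17,0.59,0.42,-0.11,0.26,-0.3,0.2,0.69,0.49,-0.11,0.27,-0.31,0.2,0.72,0.51,-0.11,0.27,-0.31,0.2,0.72,0.51,-0.11,0.27,-0.31,0.2,0.72,0.51]'
python3 -m inch '[0.01,0.02,-0.04,0.02,0.07,0.05,0.02,0.06,-0.09,0.05,0.18,0.13,0.04,0.11,-0.16,0.09,0.31,0.22,0.05,0.15,-0.22,0.13,0.45,0.32,0.07,0.2,-0.29,0.17,0.59,0.42,0.08,0.23,-0.34,0.2,0.69,0.49,0.09,0.24,-0.36,0.2,0.72,0.51,0.09,0.24,-0.36,0.2,0.72,0.51]'
python3 -c "
from h import *
st();print('jar lay plan');plan([.48,.3143,.085],toolR(-90,45),grasp=True)"
```

```text
t: 11.32
ee_pos: [0.5317, 0.2957, 0.1122]
tool_rot: [-0.089, 0.977, 0.045, 0.189]
force: [0.8, 1.2, -1.2]
opening: 0.0498
t: 11.98
ee_pos: [0.5104, 0.3097, 0.1351]
tool_rot: [0.042, 0.999, 0.002, -0.0]
force: [-0.3, -0.4, -1.9]
opening: 0.0499
t 11.98 p [0.5104 0.3097 0.1351] z [-0.     0.004 -1.   ] y [0.084 0.996 0.004] q [ 0.34  0.32  1.64  0.    1.19 -1.15] F [-0.26 -0.37 -1.94] M [-0.03  0.04 -0.04] open 0.04994
jar lay plan
t 11.98 calls 3
[0.118, -0.007, 0.227, 0.372, -0.405, 0.893]
[0.161, -0.036, 0.196, 0.372, -0.405, 0.893]
[0.179, -0.085, 0.166, 0.372, -0.405, 0.893]
```

```bash
python3 -m inch '[0.01,0,0.02,0.04,-0.04,0.09,0.03,0,0.06,0.09,-0.1,0.22,0.05,0,0.1,0.16,-0.17,0.38,0.07,0,0.14,0.22,-0.24,0.54,0.09,0,0.18,0.3,-0.32,0.71,0.11,-0.01,0.21,0.35,-0.38,0.83,0.12,-0.01,0.23,0.37,-0.4,0.89,0.12,-0.01,0.23,0.37,-0.4,0.89]'|tail -3
python3 -m inch '[0.02,0,0.02,0.04,-0.04,0.09,0.04,-0.01,0.05,0.09,-0.1,0.22,0.07,-0.01,0.08,0.16,-0.17,0.38,0.1,-0.02,0.12,0.22,-0.24,0.54,0.13,-0.03,0.16,0.3,-0.32,0.71,0.15,-0.03,0.18,0.35,-0.38,0.83,0.16,-0.04,0.2,0.37,-0.4,0.89,0.16,-0.04,0.2,0.37,-0.4,0.89]'|tail -3
python3 -m inch '[0.02,-0.01,0.02,0.04,-0.04,0.09,0.04,-0.02,0.04,0.09,-0.1,0.22,0.08,-0.04,0.07,0.16,-0.17,0.38,0.11,-0.05,0.1,0.22,-0.24,0.54,0.14,-0.07,0.13,0.3,-0.32,0.71,0.17,-0.08,0.16,0.35,-0.38,0.83,0.18,-0.09,0.17,0.37,-0.4,0.89,0.18,-0.09,0.17,0.37,-0.4,0.89,0.18,-0.09,0.17,0.37,-0.4,0.89]'|tail -3
python3 - <<'E'
from h import *
st();plan([.48,.3143,.042],toolR(-90,45),grasp=True)
s=capture("side");c=cam("side");u,v=proj(c,sense()["ee_pos"]).astype(int)
x=s[v-55:v+50,u-60:u+60];cv2.imwrite("pics/l3.png",cv2.resize(x,(640,560),interpolation=cv2.INTER_CUBIC))
E
```

```text
tool_rot: [0.27, 0.953, -0.099, 0.098]
force: [-0.2, -0.4, -1.3]
opening: 0.0499
tool_rot: [0.478, 0.836, -0.192, 0.189]
force: [0.3, -0.3, -1.5]
opening: 0.0498
tool_rot: [0.651, 0.657, -0.27, 0.267]
force: [-0.2, 0.2, -2.4]
opening: 0.05
t 14.07 p [0.4792 0.3097 0.0808] z [-0.    -0.702 -0.712] y [ 1.     0.007 -0.007] q [ 0.65  0.75  1.33 -0.59  1.6   0.79] F [-0.17  0.17 -2.37] M [ 0.47 -0.06  0.03] open 0.05001
t 14.07 calls 1
[0.381, 0.014, 0.367, -0.0, -0.014, 0.018]
```

View pics/l3.png

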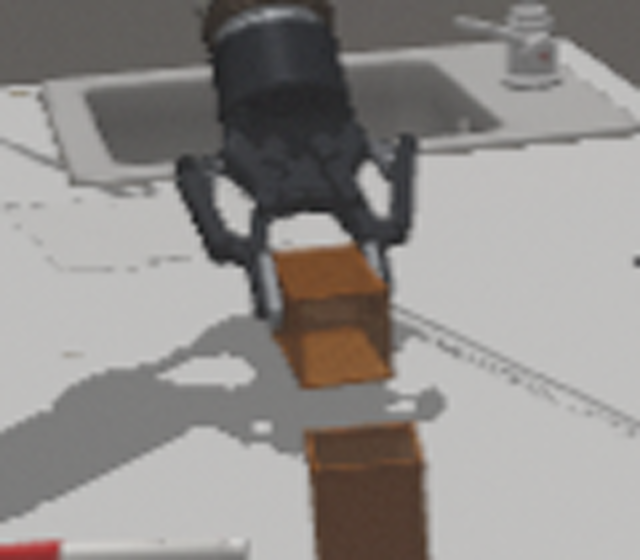

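The jar hangs level with its mouth toward the side camera and clear space below. I'll lower it to about 6 mm above the expected contact.

```bash
python3 -m inch '[0.05,0,0.05,0,0,0,0.12,0,0.12,0,0,0.01,0.2,0.01,0.2,0,0,0.01,0.28,0.01,0.27,0,-0.01,0.01,0.34,0.01,0.33,0,-0.01,0.02,0.38,0.01,0.37,0,-0.01,0.02,0.38,0.01,0.37,0,-0.01,0.02,0.38,0.01,0.37,0,-0.01,0.02,0.38,0.01,0.37,0,-0.01,0.02]'
cat >> h.py <<'E'
def fz(n=6):
    F=[];M=[]
    for i in range(n): capture('top');s=sense();F.append(s['force']);M.append(s['moment'])
    s=sense();g=s["ee_pos"]-.005*Ro.from_quat(s["tool_rot"]).apply([0,0,1])
    print("F",np.mean(F,0).round(2),"M",np.mean(M,0).round(3),"grasp",g.round(4),"t",round(s["t"],2))
E
python3 -c "
from h import *
fz()"
python3 -m inch '[0.01,0,0.01,0,0,0,0.02,0,0.02,0,0,0,0.03,0,0.03,0,0,0,0.03,0,0.03,0,0,0]'|tail -2
python3 -c "
from h import *
fz();st()"
```

```text
t: 14.87
ee_pos: [0.4798, 0.311, 0.0387]
tool_rot: [0.655, 0.652, -0.27, 0.271]
force: [-0.0, -0.6, -1.0]
opening: 0.0499
F [ 0.03  0.09 -1.48] M [ 0.492  0.007 -0.012] grasp [0.4797 0.3145 0.0422] t 15.17
force: [0.1, 0.1, -1.7]
opening: 0.0496
F [-0.2  -0.23 -1.69] M [ 0.496 -0.008 -0.006] grasp [0.4796 0.3144 0.0386] t 15.8
t 15.8 p [0.4796 0.3108 0.0351] z [-0.    -0.707 -0.707] y [ 1.    -0.003  0.002] q [ 0.65  0.82  1.32 -0.6   1.55  0.84] F [-0.11 -0.06 -1.93] M [ 0.48  0.04 -0.06] open 0.04974
```

```bash
S="python3 -c 'from h import *;fz(4)'"; python3 -m inch '[0.005,0,0.005,0,0,0,0.01,0,0.01,0,0,0,0.01,0,0.01,0,0,0]'|tail -2; eval $S
python3 -m inch '[0.003,0,0.003,0,0,0,0.006,0,0.006,0,0,0,0.006,0,0.006,0,0,0]'|tail -2; eval $S
python3 -m inch '[0.003,0,0.003,0,0,0,0.006,0,0.006,0,0,0,0.006,0,0.006,0,0,0]'|tail -2; eval $S
```

```text
force: [-0.6, -0.1, -1.0]
opening: 0.0499
F [-0.16 -0.07 -1.67] M [ 0.49  -0.009 -0.006] grasp [0.4795 0.3143 0.0374] t 16.25
force: [-0.3, 0.3, -1.1]
opening: 0.05
F [ 0.43 -0.21 -0.98] M [ 0.499 -0.012  0.006] grasp [0.4795 0.3144 0.0367] t 16.7
force: [-0.6, -0.1, -2.5]
opening: 0.0501
F [-0.21 -0.13 -1.35] M [ 0.472 -0.014  0.012] grasp [0.4795 0.3144 0.036 ] t 17.15
```

```bash
S="python3 -c 'from h import *;fz(4)'"; python3 -m inch '[0.003,0,0.003,0,0,0,0.006,0,0.006,0,0,0,0.006,0,0.006,0,0,0]'|tail -2; eval $S
python3 -m inch '[0.003,0,0.003,0,0,0,0.006,0,0.006,0,0,0,0.006,0,0.006,0,0,0]'|tail -2; eval $S
```

```text
force: [-0.3, 0.2, -2.0]
opening: 0.0499
F [-0.21  0.08 -1.31] M [ 0.519 -0.001 -0.007] grasp [0.4795 0.3143 0.0353] t 17.6
force: [-0.5, -0.4, -1.3]
opening: 0.0502
F [ 0.34 -0.03 -1.21] M [ 0.483 -0.004  0.013] grasp [0.4795 0.3144 0.0347] t 18.05
```

```bash
S="python3 -c 'from h import *;fz(4)'"; python3 -m inch '[0.003,0,0.003,0,0,0,0.006,0,0.006,0,0,0,0.006,0,0.006,0,0,0]'|tail -2; eval $S
python3 -m inch '[0.003,0,0.003,0,0,0,0.006,0,0.006,0,0,0,0.006,0,0.006,0,0,0]'|tail -2; eval $S
python3 -c "
from h import *
s=capture('side');c=cam('side');u,v=proj(c,sense()['ee_pos']).astype(int)
cv2.imwrite('pics/l4.png',cv2.resize(s[v-35:v+35,u-40:u+40],(640,560),interpolation=cv2.INTER_CUBIC))"
```

```text
force: [-0.6, -0.1, -1.5]
opening: 0.0496
F [ 0.02 -0.23 -1.51] M [ 0.456  0.01  -0.006] grasp [0.4795 0.3144 0.034 ] t 18.5
force: [-0.3, -0.4, -0.6]
opening: 0.0498
F [-0.01  0.4  -0.13] M [ 0.347  0.085 -0.04 ] grasp [0.4796 0.3144 0.0335] t 18.95
```

View pics/l4.png

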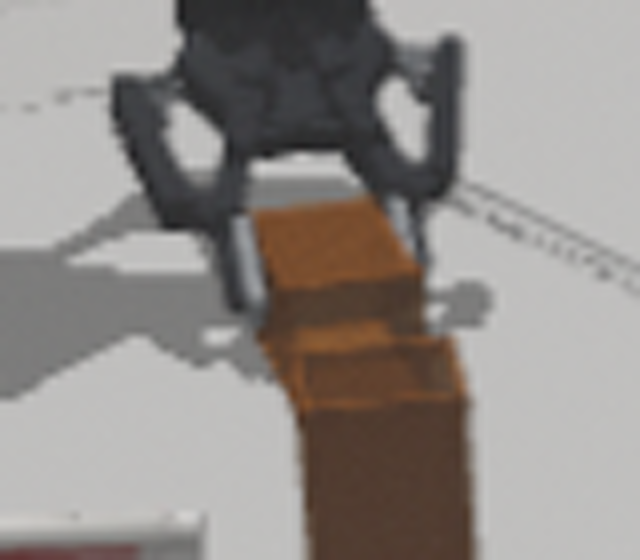

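The jar is at the bench: its weight has come off the wrist (-1.5 → -0.1 N). I'll go down a hair more, then open gradually and retreat along the tool.

```bash
python3 -m inch '[0.002,0,0.002,0,0,0,0.002,0,0.002,0,0,0]'|tail -2; python3 -c 'from h import *;fz(3)'
python3 -m inch '[0,0,0,0,0,0,0,0,0,0,0,0]' 106 |tail -2
python3 -m inch '[0,0,0,0,0,0,0,0,0,0,0,0]' 105 |tail -2
python3 -m inch '[0,0,0,0,0,0,0,0,0,0,0,0]' 102 |tail -2
python3 -m inch '[0,0,0,0,0,0,0,0,0,0,0,0]' 80 |tail -2; python3 -c 'from h import *;fz(2);st()'
python3 -m inch '[0,0,0,0,0,0,0,0,0,0,0,0,0,0,-0.1,0,0,0,0,0,-0.3,0,0,0,0,0,-0.6,0,0,0,0,0,-0.9,0,0,0,0,0,-1,0,0,0,0,0,-1,0,0,0]' 40
python3 -c "
from h import *
t=capture('top');s=capture('side');cv2.imwrite('pics/t5.png',t);cv2.imwrite('pics/s5.png',s);st()
plan([.48,.2,.24],toolR(-90,0),grasp=True)"
```

```text
force: [-1.3, 0.0, 1.7]
opening: 0.0502
F [-0.85  0.32  3.39] M [ 0.062  0.268 -0.108] grasp [0.4796 0.3144 0.0335] t 19.32
force: [-1.3, 0.3, 4.4]
opening: 0.0499
force: [0.3, 0.0, 1.6]
opening: 0.0502
force: [-0.7, -0.0, -0.1]
opening: 0.0513
force: [0.1, 0.2, 0.3]
opening: 0.0585
F [-0.24  0.15 -0.  ] M [ 0.355 -0.015 -0.013] grasp [0.4795 0.3143 0.033 ] t 20.08
t 20.08 p [0.4795 0.3108 0.0294] z [-0.    -0.707 -0.707] y [ 1.    -0.003  0.002] q [ 0.65  0.83  1.31 -0.6   1.55  0.84] F [-0.97  0.9   0.1 ] M [ 0.36  0.01 -0.05] open 0.05862
t: 20.75
ee_pos: [0.4806, 0.3696, 0.0884]
tool_rot: [0.655, 0.653, -0.267, 0.271]
force: [-0.0, -0.1, 0.2]
opening: 0.0719
t 20.85 p [0.4794 0.3671 0.0856] z [-0.001 -0.707 -0.707] y [ 1.    -0.002  0.002] q [ 0.71  0.84  1.17 -0.57  1.69  0.81] F [-0.56 -0.21 -1.81] M [0.37 0.06 0.03] open 0.07203
t 20.85 calls 3
[-0.931, 0.005, 0.056, 0.0, 0.5, -0.002]
[-0.914, 0.004, -0.191, 0.0, 0.5, -0.002]
[-0.833, 0.004, -0.425, 0.0, 0.5, -0.002]
```

The jar is released and the bench took about 4 N at most. I'll go above it for a close measurement.

```bash
python3 -c "
from h import *
plan([.48,.28,.23],toolR(-90,0),grasp=True)"
```

```text
t 20.85 calls 2
[-0.999, 0.007, -0.227, 0.001, 0.75, -0.003]
[-0.836, 0.005, -0.602, 0.001, 0.75, -0.003]
```

```bash
python3 -m inch '[-0.25,0,-0.06,0,0.19,0,-0.5,0,-0.11,0,0.38,0,-0.75,0.01,-0.17,0,0.56,0,-1,0.01,-0.23,0,0.75,0,-1,0.01,-0.23,0,0.75,0]'|tail -3
python3 -m inch '[-0.21,0,-0.15,0,0.19,0,-0.42,0,-0.3,0,0.38,0,-0.63,0.01,-0.45,0,0.56,0,-0.84,0.01,-0.6,0,0.75,0,-0.84,0.01,-0.6,0,0.75,0,-0.84,0.01,-0.6,0,0.75,0]'|tail -3
python3 - <<'E'
from h import *
st();im=capture("wrist");cv2.imwrite("pics/w6.png",im);c=cam("wrist")
m=cv2.inRange(cv2.cvtColor(im,cv2.COLOR_BGR2HSV),(3,120,30),(22,255,255))
for b in blobs(m,800):
    print(cv2.boundingRect(b))
    for p in cv2.approxPolyDP(cv2.convexHull(b),2.5,True)[:,0]: print(p,ray(c,p,.05)[:2].round(4),ray(c,p,0)[:2].round(4))
E
```

```text
tool_rot: [0.697, 0.691, -0.134, 0.138]
force: [-0.2, -0.8, 0.8]
opening: 0.072
tool_rot: [0.709, 0.705, 0.0, 0.001]
force: [-0.1, -0.1, -0.7]
opening: 0.0718
t 21.77 p [0.4808 0.2783 0.2253] z [ 0.002 -0.001 -1.   ] y [ 1.    -0.006  0.002] q [ 0.31  0.12  1.68 -0.    1.34  0.31] F [-0.09 -0.07 -0.69] M [-0.    0.07  0.02] open 0.07177
(234, 328, 48, 53)
[241 328] [0.4351 0.1266] [0.4278 0.0886]
[281 333] [0.4773 0.1201] [0.4768 0.0811]
[280 380] [0.4758 0.0578] [0.4751 0.0085]
[234 374] [0.4249 0.0663] [0.4158 0.0184]
(251, 111, 58, 101)
[306 112] [0.5001 0.3456] [0.5034 0.3438]
[307 210] [0.5024 0.2571] [0.5062 0.2407]
[254 210] [0.4528 0.2574] [0.4483 0.241 ]
[251 115] [0.4528 0.3434] [0.4483 0.3412]
[258 111] [0.4589 0.3467] [0.4554 0.345 ]
```

View pics/w6.png

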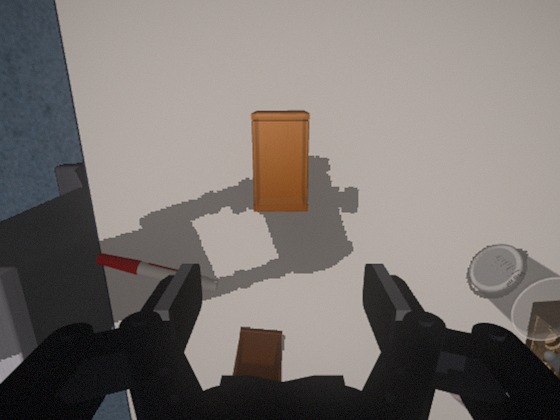

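The wrist view shows the jar lying with its mouth toward -y, base edge at row 111 and mouth edge at row 210. Its centre is about (0.478, 0.301), aligned to within 1°. It rests stably, and the hand-based estimate agrees at (0.4795, 0.300). Now I'll take it the other way, tool tilted to point +y.

```bash
python3 -c "
from h import *
plan([.4795,.222,.111],toolR(-90,-45),grasp=True)"
```

```text
t 21.82 calls 2
[-0.332, -0.001, 0.734, 0.001, 0.752, -0.004]
[-0.588, -0.002, 0.541, 0.001, 0.752, -0.004]
```

```bash
python3 -m inch '[-0.08,0,0.18,0,0.19,0,-0.16,0,0.37,0,0.38,0,-0.24,0,0.55,0,0.56,0,-0.33,0,0.73,0,0.75,0,-0.33,0,0.73,0,0.75,0]'|tail -3
python3 -m inch '[-0.15,0,0.13,0,0.19,0,-0.3,0,0.27,0,0.38,0,-0.45,0,0.4,0,0.56,0,-0.59,0,0.54,0,0.75,0,-0.59,0,0.54,0,0.75,0,-0.59,0,0.54,0,0.75,0]'|tail -3
python3 - <<'E'
from h import *
st();plan([.4795,.30,.033],toolR(-90,-45),grasp=True)
im=capture("wrist");cv2.imwrite("pics/w7.png",im);c=cam("wrist")
m=cv2.inRange(cv2.cvtColor(im,cv2.COLOR_BGR2HSV),(3,120,30),(22,255,255))
for b in blobs(m,800):
    print(cv2.boundingRect(b))
    for p in cv2.approxPolyDP(cv2.convexHull(b),2.5,True)[:,0]: print(p,ray(c,p,.05)[:2].round(4),ray(c,p,0)[:2].round(4))
E
```

```text
tool_rot: [0.696, 0.691, 0.135, -0.142]
force: [-1.4, -0.5, -1.4]
opening: 0.0718
tool_rot: [0.655, 0.652, 0.269, -0.272]
force: [-0.3, 0.1, 0.9]
opening: 0.0721
t 22.73 p [0.4791 0.2273 0.1072] z [-0.003  0.706 -0.708] y [ 1.    -0.002 -0.006] q [-0.21  0.23  2.01  0.82  1.24 -0.62] F [-0.34  0.14  0.85] M [-0.34  0.01  0.03] open 0.07213
t 22.73 calls 2
[-0.006, 0.004, 0.681, -0.003, 0.001, -0.005]
[-0.006, 0.003, 0.681, -0.003, 0.001, -0.005]
(243, 150, 81, 137)
[317 150] [0.5056 0.3453] [0.5119 0.3828]
[323 257] [0.5053 0.2622] [0.5116 0.2794]
[317 285] [0.5007 0.2445] [0.5058 0.2574]
[250 286] [0.4601 0.2439] [0.4553 0.2567]
[243 267] [0.4553 0.2558] [0.4493 0.2715]
[249 150] [0.4551 0.3454] [0.4491 0.3829]
```

```bash
python3 -m inch '[0,0,0.2,0,0,0,0,0,0.4,0,0,0,0,0,0.6,0,0,0,0,0,0.68,0,0,0,0,0,0.68,0,0,0]' 60|tail -2
python3 -m inch '[0,0,0.15,0,0,0,0,0,0.3,0,0,0,0,0,0.45,0,0,0,0,0,0.58,0,0,0,0,0,0.68,0,0,0,0,0,0.68,0,0,0,0,0,0.68,0,0,0]' |tail -2
python3 -m inch '[0,0,0,0,0,0,0,0,0,0,0,0,0,0,0,0,0,0]' 98|tail -2
python3 -m inch '[0,0,0,0,0,0,0,0,0,0,0,0]' 104|tail -2
python3 -c "
from h import *
st();fz(3)"
python3 -m inch '[0,0,0,0,0,0,0,0,0,0,0,0]' 106|tail -2
python3 -m inch '[0,0,0,0,0,0,0,0,0,0,0,0]' 107|tail -2
python3 -c "
from h import *
op(6);fz(3)"
```

```text
force: [-0.3, -0.0, 0.1]
opening: 0.0653
force: [0.0, -0.3, -0.3]
opening: 0.0654
force: [-1.0, -0.1, -0.0]
opening: 0.0525
force: [-0.8, -0.2, 1.1]
opening: 0.0506
t 24.2 p [0.4812 0.3034 0.0327] z [ 0.004  0.707 -0.707] y [ 1.    -0.003  0.002] q [-0.05  0.42  1.97  0.95  1.05 -0.67] F [-0.85 -0.23  1.09] M [-0.25  0.11  0.08] open 0.0506
F [-0.5  -0.49  0.63] M [-0.321  0.119  0.108] grasp [0.4811 0.2999 0.0361] t 24.35
force: [-1.0, -0.6, 1.6]
opening: 0.0498
force: [-1.5, -1.2, 2.2]
opening: 0.0498
opening mm 49.951 +- 0.056
F [-1.7  -2.73  3.78] M [-0.278  0.336  0.246] grasp [0.4812 0.3    0.0361] t 25.13
```

Gripped at 49.95 mm with the same light setting. Lifting.

```bash
python3 -m inch '[0.01,0,-0.01,0,0,0,0.03,0,-0.03,0,0,0,0.07,0,-0.07,0,0,0,0.15,0,-0.15,0,0,0,0.25,0,-0.25,0,0,0,0.4,0,-0.4,0,0,0,0.55,0,-0.55,0,0,0,0.65,0,-0.65,0,0,0,0.7,0,-0.7,0,0,0,0.7,0,-0.7,0,0,0]'
python3 - <<'E'
from h import *
fz(3);st();op(3);plan([.49,.16,.20],toolR(-135,0),grasp=True)
im=capture("wrist");cv2.imwrite("pics/w8.png",im)
m=cv2.inRange(cv2.cvtColor(im,cv2.COLOR_BGR2HSV),(3,120,30),(22,255,255))
for b in blobs(m,800): print(cv2.boundingRect(b),cv2.approxPolyDP(cv2.convexHull(b),2.5,True)[:,0].tolist())
E
```

```text
t: 25.97
ee_pos: [0.4819, 0.3035, 0.1133]
tool_rot: [0.653, 0.653, 0.273, -0.269]
force: [0.3, 0.8, -1.0]
opening: 0.0496
F [ 0.13 -0.26 -1.75] M [-0.476  0.031  0.021] grasp [0.4803 0.2999 0.1144] t 26.12
t 26.12 p [0.4804 0.3035 0.1109] z [ 0.002  0.707 -0.707] y [ 1.    -0.003  0.001] q [-0.05  0.24  1.99  0.89  1.15 -0.53] F [-0.1  -0.78 -2.24] M [-0.47  0.04  0.03] open 0.0499
opening mm 49.87 +- 0.103
t 26.27 calls 3
[-0.175, 0.046, -0.667, -0.195, -0.474, 0.472]
[-0.308, 0.168, -0.6, -0.195, -0.474, 0.472]
[-0.386, 0.307, -0.493, -0.195, -0.474, 0.472]
(211, 186, 143, 197) [[339, 186], [353, 340], [345, 381], [220, 382], [211, 339], [225, 186]]
(529, 0, 31, 40) [[559, 0], [559, 37], [551, 39], [532, 33], [531, 22], [545, 3]]
```

```bash
python3 -m inch '[-0.02,0,-0.07,-0.02,-0.05,0.05,-0.05,0.01,-0.17,-0.05,-0.12,0.12,-0.09,0.02,-0.33,-0.1,-0.24,0.24,-0.13,0.04,-0.5,-0.15,-0.36,0.36,-0.16,0.05,-0.61,-0.18,-0.43,0.43,-0.18,0.05,-0.67,-0.2,-0.47,0.47,-0.18,0.05,-0.67,-0.2,-0.47,0.47]'|tail -4
python3 -m inch '[-0.03,0.02,-0.06,-0.02,-0.05,0.05,-0.08,0.04,-0.15,-0.05,-0.12,0.12,-0.15,0.08,-0.3,-0.1,-0.24,0.24,-0.23,0.13,-0.45,-0.15,-0.36,0.36,-0.28,0.15,-0.55,-0.18,-0.43,0.43,-0.31,0.17,-0.6,-0.2,-0.47,0.47,-0.31,0.17,-0.6,-0.2,-0.47,0.47]'|tail -4
python3 -m inch '[-0.04,0.03,-0.05,-0.02,-0.05,0.05,-0.1,0.08,-0.12,-0.05,-0.12,0.12,-0.2,0.15,-0.25,-0.1,-0.24,0.24,-0.29,0.23,-0.37,-0.15,-0.36,0.36,-0.35,0.28,-0.45,-0.18,-0.43,0.43,-0.39,0.31,-0.49,-0.2,-0.47,0.47,-0.39,0.31,-0.49,-0.2,-0.47,0.47]'|tail -4
python3 - <<'E'
from h import *
st();fz(2);plan([.56,-.12,.22],toolR(180,30),grasp=True)
E
```

```text
ee_pos: [0.4852, 0.2555, 0.1403]
tool_rot: [0.77, 0.581, 0.189, -0.184]
force: [-0.1, 0.4, -1.1]
opening: 0.05
ee_pos: [0.4881, 0.2076, 0.1675]
tool_rot: [0.861, 0.49, 0.099, -0.094]
force: [0.0, -1.1, -0.8]
opening: 0.0502
ee_pos: [0.4906, 0.1593, 0.1947]
tool_rot: [0.924, 0.383, 0.005, 0.0]
force: [0.1, 0.0, -1.5]
opening: 0.0496
t 28.07 p [0.4906 0.1593 0.1947] z [ 0.009  0.004 -1.   ] y [ 0.708 -0.707  0.004] q [0.08 0.04 1.83 0.   1.26 0.86] F [ 0.13  0.04 -1.51] M [0.02 0.03 0.04] open 0.04961
F [ 0.03 -0.27 -1.89] M [ 0.018  0.001 -0.007] grasp [0.4899 0.1594 0.1991] t 28.17
t 28.17 calls 4
[-0.47, 0.768, -0.068, 0.098, -0.242, 0.367]
[-0.322, 0.84, -0.06, 0.098, -0.242, 0.367]
[-0.164, 0.882, -0.075, 0.098, -0.242, 0.367]
[-0.004, 0.892, -0.111, 0.098, -0.242, 0.367]
```

```bash
python3 -m inch '[-0.05,0.08,0,0.01,-0.02,0.04,-0.12,0.2,-0.02,0.02,-0.06,0.1,-0.24,0.39,-0.03,0.05,-0.12,0.19,-0.36,0.58,-0.05,0.07,-0.18,0.28,-0.43,0.7,-0.06,0.09,-0.22,0.34,-0.47,0.77,-0.07,0.1,-0.24,0.37,-0.47,0.77,-0.07,0.1,-0.24,0.37]'|tail -4
python3 -m inch '[-0.03,0.08,0,0.01,-0.02,0.04,-0.08,0.21,-0.02,0.02,-0.06,0.1,-0.16,0.42,-0.03,0.05,-0.12,0.19,-0.24,0.63,-0.05,0.07,-0.18,0.28,-0.3,0.77,-0.06,0.09,-0.22,0.34,-0.32,0.84,-0.06,0.1,-0.24,0.37,-0.32,0.84,-0.06,0.1,-0.24,0.37]'|tail -4
python3 -m inch '[-0.02,0.09,0,0.01,-0.02,0.04,-0.04,0.22,-0.02,0.02,-0.06,0.1,-0.08,0.44,-0.04,0.05,-0.12,0.19,-0.12,0.66,-0.06,0.07,-0.18,0.28,-0.15,0.81,-0.07,0.09,-0.22,0.34,-0.16,0.88,-0.07,0.1,-0.24,0.37,-0.16,0.88,-0.07,0.1,-0.24,0.37]'|tail -4
python3 -m inch '[0,0.09,-0.01,0.01,-0.02,0.04,0,0.22,-0.03,0.02,-0.06,0.1,0,0.44,-0.05,0.05,-0.12,0.19,0,0.66,-0.08,0.07,-0.18,0.28,0,0.81,-0.1,0.09,-0.22,0.34,0,0.89,-0.11,0.1,-0.24,0.37,0,0.89,-0.11,0.1,-0.24,0.37]'|tail -4
python3 - <<'E'
from h import *
st();fz(2);plan([.56,-.233,.17],toolR(180,45),grasp=True)
E
```

```text
ee_pos: [0.5083, 0.0874, 0.2008]
tool_rot: [0.955, 0.289, -0.063, -0.0]
force: [-0.4, 0.8, -2.5]
opening: 0.0498
ee_pos: [0.5248, 0.0179, 0.206]
tool_rot: [0.972, 0.194, -0.13, -0.001]
force: [0.3, 0.0, -1.3]
opening: 0.0499
ee_pos: [0.5412, -0.0513, 0.2108]
tool_rot: [0.976, 0.095, -0.195, -0.001]
force: [-0.5, -0.4, -2.2]
opening: 0.0497
ee_pos: [0.5578, -0.121, 0.2162]
tool_rot: [0.966, -0.004, -0.257, -0.002]
force: [0.7, -0.5, -1.8]
opening: 0.0499
t 30.5 p [ 0.5578 -0.121   0.2162] z [-0.497  0.006 -0.868] y [-0.01  -1.    -0.002] q [-0.34  0.56  1.22 -0.17  1.85  1.23] F [ 0.68 -0.5  -1.78] M [-0.01 -0.34 -0.  ] open 0.04987
F [-0.06 -0.34 -1.05] M [ 0.027 -0.37   0.015] grasp [ 0.56   -0.1195  0.2208] t 30.6
t 30.6 calls 2
[0.153, 0.71, 0.271, -0.006, -0.254, -0.004]
[0.186, 0.71, 0.25, -0.006, -0.254, -0.004]
```

```bash
python3 -m inch '[0.02,0.07,0.03,0,-0.03,0,0.05,0.2,0.08,0,-0.08,0,0.08,0.38,0.14,0,-0.13,0,0.12,0.55,0.21,0,-0.2,0,0.15,0.67,0.26,0,-0.24,0,0.15,0.71,0.27,0,-0.25,0,0.15,0.71,0.27,0,-0.25,0]'|tail -4
python3 -m inch '[0.02,0.07,0.03,0,-0.03,0,0.05,0.2,0.07,0,-0.08,0,0.09,0.38,0.13,0,-0.13,0,0.14,0.55,0.2,0,-0.2,0,0.17,0.67,0.24,0,-0.24,0,0.19,0.71,0.25,0,-0.25,0,0.19,0.71,0.25,0,-0.25,0,0.19,0.71,0.25,0,-0.25,0]'|tail -4
python3 - <<'E'
from h import *
for n,(x0,y0,x1,y1),sd in(("top",(355,175,440,240),(397,208)),("side",(265,235,350,285),(306,259))):
    im=cv2.imread(f"pics/{n}0.png");g=cv2.cvtColor(im,cv2.COLOR_BGR2GRAY)
    m=np.zeros((422,562),np.uint8);im2=cv2.GaussianBlur(im,(3,3),0)
    cv2.floodFill(im2,m,sd,0,(6,)*3,(6,)*3,4|cv2.FLOODFILL_MASK_ONLY|(255<<8)|cv2.FLOODFILL_FIXED_RANGE|0)
    m=m[1:-1,1:-1];b=max(blobs(m,50),key=cv2.contourArea)
    c=cam(n);pts=np.array([ray(c,p,.073)[:2] for p in cv2.convexHull(b)[:,0]])
    ctr,r=cv2.minEnclosingCircle((pts*1000).astype(np.float32));print(n,cv2.boundingRect(b),"pan",np.round(ctr,1),round(r,1))
st();fz(2);plan([.56,-.233,.128],toolR(180,45),grasp=True)
s=capture("side");t=capture("top");w=capture("wrist")
cv2.imwrite("pics/s9.png",s);cv2.imwrite("pics/t9.png",t);cv2.imwrite("pics/w9.png",w)
E
```

```text
ee_pos: [0.5565, -0.177, 0.1909]
tool_rot: [0.947, -0.004, -0.32, -0.003]
force: [-0.8, 0.5, -1.7]
opening: 0.0499
ee_pos: [0.5567, -0.2332, 0.1671]
tool_rot: [0.925, -0.003, -0.38, -0.002]
force: [-0.1, -0.0, -1.1]
opening: 0.0498
top (372, 182, 51, 50) pan [ 549.5 -231.9] 57.6
side (275, 241, 64, 30) pan [ 550.9 -224.8] 61.5
t 31.85 p [ 0.5567 -0.2332  0.1671] z [-0.703  0.007 -0.711] y [-0.008 -1.    -0.002] q [-0.45  0.87  0.94 -0.34  2.03  1.09] F [-0.1  -0.04 -1.15] M [-0.01 -0.46  0.01] open 0.04978
F [-0.17  0.01 -1.65] M [-0.016 -0.524 -0.008] grasp [ 0.5603 -0.2331  0.1712] t 31.95
t 31.95 calls 1
[0.376, -0.0, 0.386, -0.012, -0.011, -0.009]
```

```bash
python3 -m inch '[0.05,-0.01,0.05,0,0,0,0.12,-0.01,0.12,0,0,0,0.2,-0.02,0.2,-0.01,-0.01,-0.01,0.28,-0.03,0.28,-0.01,-0.01,-0.01,0.34,-0.03,0.35,-0.01,-0.01,-0.01,0.38,-0.03,0.39,-0.01,-0.01,-0.01,0.38,-0.03,0.39,-0.01,-0.01,-0.01,0.38,-0.03,0.39,-0.01,-0.01,-0.01]'|tail -4
python3 - <<'E'
from h import *
st();fz(4);op(2)
im=capture("side");cv2.imwrite("pics/s10.png",im)
c=cam("side");m=cv2.inRange(cv2.cvtColor(im,cv2.COLOR_BGR2HSV),(3,70,30),(22,255,255))
for x,y in [(.5245,-.256),(.5745,-.256)]: print("expect",[proj(c,[x,y,z]).round(1).tolist() for z in(.128-.046,.128+.044)])
for b in blobs(m,150):
    x,y,w,h=cv2.boundingRect(b)
    if 250<x<350: print((x,y,w,h),cv2.approxPolyDP(cv2.convexHull(b),1.5,True)[:,0].tolist())
E
```

```text
ee_pos: [0.5558, -0.2313, 0.1226]
tool_rot: [0.924, -0.0, -0.384, -0.001]
force: [-0.3, 0.5, -1.3]
opening: 0.05
t 32.77 p [ 0.5558 -0.2313  0.1226] z [-0.708  0.002 -0.706] y [-0.001 -1.    -0.002] q [-0.45  0.92  0.96 -0.34  1.98  1.11] F [-0.27  0.51 -1.3 ] M [ 0.02 -0.53 -0.  ] open 0.04996
F [ 0.08 -0.44 -0.71] M [-0.001 -0.502 -0.004] grasp [ 0.5598 -0.2315  0.1272] t 32.97
opening mm 49.847 +- 0.074
expect [[298.3, 259.3], [298.2, 213.6]]
expect [[323.7, 254.7], [324.7, 209.6]]
(289, 201, 37, 58) [[314, 201], [325, 210], [323, 253], [298, 258], [289, 247], [289, 204]]
```

The image matches an upright jar at the expected pixel edges, its base about 9 mm above the pan. Lowering.

```bash
S="python3 -c 'from h import *;fz(4)'"; python3 -m inch '[0.01,0,0.01,0,0,0,0.02,0,0.02,0,0,0,0.035,0,0.035,0,0,0,0.045,0,0.045,0,0,0,0.045,0,0.045,0,0,0]'|tail -2; eval $S
for i in 1 2; do python3 -m inch '[0.005,0,0.005,0,0,0,0.01,0,0.01,0,0,0,0.01,0,0.01,0,0,0]'|tail -2; eval $S;done
```

```text
force: [-0.4, 0.0, -1.8]
opening: 0.0499
F [ 0.34 -0.05 -1.42] M [ 0.033 -0.496 -0.016] grasp [ 0.5595 -0.2313  0.1215] t 33.73
force: [0.0, 1.0, 0.0]
opening: 0.0498
F [-0.3   0.12 -0.82] M [-0.004 -0.49  -0.013] grasp [ 0.5595 -0.2313  0.1203] t 34.18
force: [0.5, -0.0, -1.4]
opening: 0.0502
F [ 0.1   0.26 -1.28] M [ 0.003 -0.516 -0.024] grasp [ 0.5595 -0.2313  0.1192] t 34.63
```

```bash
S="python3 -c 'from h import *;fz(6)'"
python3 -m inch '[0.005,0,0.005,0,0,0,0.01,0,0.01,0,0,0,0.01,0,0.01,0,0,0]'|tail -2; eval $S
python3 -m inch '[0.005,0,0.005,0,0,0,0.01,0,0.01,0,0,0,0.01,0,0.01,0,0,0]'|tail -2; eval $S
```

```text
force: [0.0, -0.2, -0.2]
opening: 0.05
F [ 0.08 -0.25 -0.43] M [-0.034 -0.47   0.01 ] grasp [ 0.5596 -0.2313  0.1181] t 35.18
force: [0.6, 0.7, 1.7]
opening: 0.0502
F [0.42 0.15 0.81] M [-0.035 -0.33   0.012] grasp [ 0.5595 -0.2313  0.117 ] t 35.73
```

The pan now carries the jar's weight plus about 0.8 N. I'll back up 0.3 mm, open gradually, then retreat along the tool axis.

```bash
python3 -m inch '[-0.003,0,-0.003,0,0,0,-0.003,0,-0.003,0,0,0]' 106|tail -2
python3 -m inch '[0,0,0,0,0,0,0,0,0,0,0,0]' 105|tail -2
python3 -m inch '[0,0,0,0,0,0,0,0,0,0,0,0]' 103|tail -2
python3 -m inch '[0,0,0,0,0,0,0,0,0,0,0,0]' 95|tail -2
python3 -m inch '[0,0,0,0,0,0,0,0,0,0,0,0,0,0,0,0,0,0]' 60|tail -2
python3 -c 'from h import *;fz(3)'
python3 -m inch '[0,0,-0.05,0,0,0,0,0,-0.15,0,0,0,0,0,-0.3,0,0,0,0,0,-0.5,0,0,0,0,0,-0.75,0,0,0,0,0,-0.95,0,0,0,0,0,-1,0,0,0,0,0,-1,0,0,0]'|tail -4
python3 -m inch '[-0.1,0,-0.2,0,0,0,-0.2,0,-0.5,0,0,0,-0.2,0,-0.9,0,0,0,-0.2,0,-0.9,0,0,0]'|tail -4
python3 - <<'E'
from h import *
t=capture("top");s=capture("side");w=capture("wrist");st()
c=cam("top");m=cv2.inRange(cv2.cvtColor(t,cv2.COLOR_BGR2HSV),(3,120,30),(22,255,255))
for b in blobs(m,100):
    x,y,ww,h=cv2.boundingRect(b)
    if 200<x<450 and y>150: print("top",(x,y,ww,h),[(p.tolist(),ray(c,p,.162)[:2].round(3).tolist()) for p in cv2.approxPolyDP(cv2.convexHull(b),2,True)[:,0]])
cv2.imwrite("pics/fin.png",np.vstack([np.hstack([cv2.resize(t[130:300,180:460],(400,243)),cv2.resize(s[150:320,130:410],(400,243))]),cv2.resize(w,(800,300))[:300]]))
E
```

```text
force: [0.5, -0.4, 0.4]
opening: 0.0502
force: [0.2, -0.4, -0.1]
opening: 0.0505
force: [-0.1, -0.2, -0.0]
opening: 0.0509
force: [-0.1, -0.0, -0.9]
opening: 0.0533
force: [-0.2, -0.3, 0.2]
opening: 0.0654
F [-0.01  0.08 -0.28] M [-0.011 -0.308 -0.013] grasp [ 0.5595 -0.2312  0.1172] t 36.8
ee_pos: [0.6136, -0.2315, 0.171]
tool_rot: [0.924, -0.0, -0.382, -0.0]
force: [-0.4, 0.1, 0.2]
opening: 0.0653
ee_pos: [0.6531, -0.2317, 0.2337]
tool_rot: [0.924, -0.0, -0.382, -0.001]
force: [1.1, -0.0, 0.1]
opening: 0.0654
t 37.95 p [ 0.6522 -0.2317  0.2311] z [-0.709  0.002 -0.706] y [-0.001 -1.    -0.002] q [-0.4   1.2   0.27 -0.4   2.37  0.98] F [-0.13 -0.14 -0.69] M [-0.01 -0.33  0.04] open 0.06508
top (388, 186, 32, 33) [([415, 186], [0.572, -0.255]), ([419, 208], [0.524, -0.255]), ([407, 216], [0.51, -0.227]), ([388, 218], [0.511, -0.188]), ([393, 189], [0.571, -0.208])]
```

View pics/fin.png

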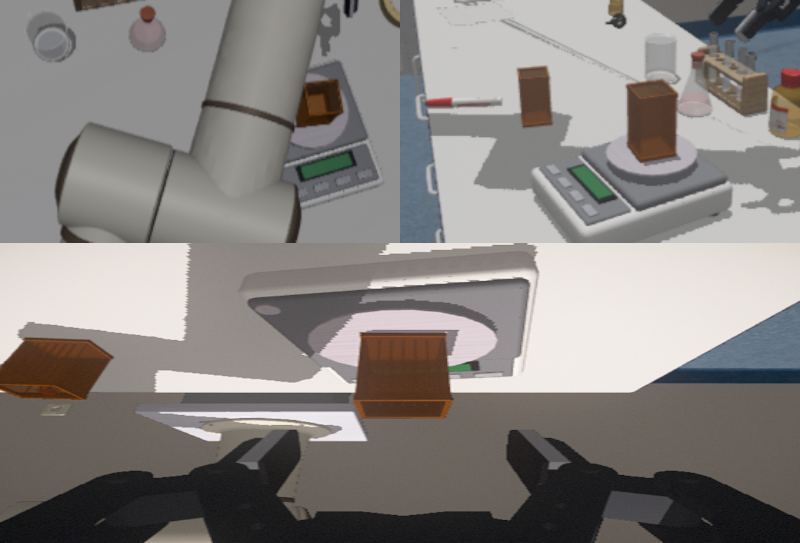

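The final picture shows the jar upright, mouth up, near the middle of the pan. The hand is clear of it, and the other jar, beaker and flask are standing. The mouth corners give a jar centre of about (0.548, -0.232) against the pan's (0.5495, -0.232). Handing in.

```bash
python3 -c "
from workcell import *
print(hand_in(),sense()['t'])"
```

```text
the job is handed in; nothing more can be done
the job is handed in; nothing more can be done
```

The jar now stands upright, mouth up, on the balance pan, and I handed the job in at about 38 s of the 69 s.

**What I did:** I gripped the upside-down jar with the tool tilted and laid it on its side at about (0.48, 0.30). I let go there, took it again from the opposite side, stood it on the pan and let go. The first laying spot put joints 5 and 6 close to their limits. I moved the laying to another spot with the jar still held, so nothing was put down in between.

**Last checks:**
- **Position:** the jar's centre measures about (0.548, -0.232) against a pan centre of (0.5495, -0.232). The calibration is good to about 2 mm.
- **Setting down:** the bench took roughly 4–6 N net at the laying. The pan took the jar's weight plus about 0.8 N.
- **Other glassware:** the other jar, the beaker and the flask still stand in the last picture and nothing touched them. I did not measure their positions again.

**Less certain:**
- **Squeeze:** grip force is not measured. I kept it low by closing only about one count past first contact; I estimate about 7 N, from an assumed finger stiffness.
- **Pan position:** the side camera put the pan's centre about 7 mm off in y compared with the top camera. I relied mainly on the top view.

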